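Find the loose door hinge by its play and reject it

ROBOT

A 6-joint arm with a two-finger parallel gripper is mounted at the origin on the work surface. World frame = base frame: x ahead of the robot, y to its left, z up, the work surface at z = 0. Lengths are in mm, angles in rad, forces in N, time in s.
With the tool pointing down it reaches from about 250 to 850 mm from the base axis. Payload 12.5 kg.
Tool frame: the origin (TCP) lies on the centre line of the jaws, within the pads' length; the fingertips stand 17 mm ahead of it and the grasp point (between the pads) lies 2 mm behind it (env.tip_reach is the distance from the TCP to the fingertips, in mm); z points along the fingers, x is the direction in which the jaws open and shut, and the axes are right-handed (so a half turn about z gives the same grasp; the last joint's range is limited). The gripper opens to 93 mm and grips with 3 to 60 N. Pads are 15 mm wide; open, the fingers measure 128 mm over their backs; the gripper's body (75 mm by 188 mm) begins 65 mm behind the grasp point.
Start: joints at [-1.247, 0.351, 1.652, -0, 1.139, -0.085], TCP at [218.647, -504.656, 235.633] pointing down, gripper open.
Joint ranges: [-2.75, 2.75], [-0.79, 2.1], [0.01, 2.65], [-1.57, 4.71], [0.07, 3.14], [-2.87, 2.87]. Speed limits (rad/s): [2.22, 2.22, 2.79, 3.14, 3.14, 3.14].

INTERFACE

Orientations are given as [roll, pitch, yaw] about the fixed x, y, z axes, in that order (R = Rz(yaw) Ry(pitch) Rx(roll)).
In Python, from station import env gives the robot as it stands. The module is installed in compiled form; this text tells all that it offers.
- The arm moves only by the tool arm_command, never from a script. Its arguments are lists of equal length, an entry for each row: "delta_pos": the shift along the world's x, y, z in mm, a list of three; "turn": the turn, a rotation vector about the world's x, y, z in rad, a list of three. In form: {"delta_pos": [[tx, ty, tz], ...], "turn": [[ax, ay, az], ...]}. A call has 1 to 5 rows; each row shifts and turns the commanded pose from where the row before left it; what a row does not reach is not made up. A row lasts 1/10 s, in which the tool goes at most 50 mm and 8.59 degrees, less where a joint would pass 70% of its speed; a pose out of reach is approached as far as the arm can. A call is refused whole if a number of a shift passes 50 or a number of a turn 0.15, either way. A call with a gripper value outside its range is refused whole. "claw" is the closure, from -1 (fully open) to 1 (shut), so that 0 is half open, set as the call begins (left out, the last holds). The fingers move at their own pace and stop on an object; "force" is the grip in N (left out, the last holds). Time passes only in rows, so rows that do not move let the fingers close. It gives the time, the measured TCP pose, the force and the opening at its end, in the units of the state.
- env.get_state(): the state, without advancing time (a new reading comes with each control period).
- env.capture(name): name is "scene" or "top" or "wrist"; returns the picture (420x560x3 uint8, red, green, blue); there is no depth.
- env.camera_info(name): a dict with "fx", "fy", "cx", "cy" (pixels), "distortion" ([k1, k2, p1, p2, k3] as OpenCV has them; the pictures are not rectified), "eye" and "attitude" of the camera in the world. Camera axes: x right, y down, z forward; pixel columns grow to the right and rows downward; lengths in mm; the calibration is good to about 2 mm. A picture is of the moment at which its call begins: read the wrist's pose just before it. camera_info takes no time and is no camera call; for the wrist camera it gives the pose at the moment of the call.
- env.hand_in(): hands the job in, once; it reports no verdict.
The state is a dict: "time": time; "qpos": joint angles; "joint_velocities": joint speeds; "joint_efforts": joint torques, N m; "tcp_pos": TCP position; "tool_rot": TCP orientation; "force": force on the tool from outside, world axes, zero at the start; "ft_torque": the same for the moment, N m; "grip_width": opening from 0.0 (shut) to 1.0 (fully open).
Only numpy, scipy, OpenCV 4.12 (cv2) and the standard library are available. Lean on these libraries where they do the work, as an engineer would, in place of code of your own. Each camera call takes 0.05 s, during which the arm holds its last target.

TASK

One of the three car-door hinges standing on the blue check fixture has a loose pin. Rock their upright leaves sideways, along the pin, to and fro a couple of times to feel for play, lightly enough that no hinge is tipped up or pushed out of its locating pins, and when you have felt the loose one give fully both ways, lift it out and set it down, not dropped, standing on its base in the hanging steel tray. Leave the two sound hinges in their places and the other tools alone.

Things in the scene. Friction and masses are not known exactly. Their poses are not given: they have to be found in the camera images.
- hinge_left (a point): Where the left one (fixture's +y end) of three look-alike car-door hinges stands at the start: point at the middle of its upright leaf, 90 mm above the hinge's underside, 60 mm above its pin, 22 mm below the leaf's top edge, true to 2 mm (fixed to the fixture, does not follow the hinge). Leaf: bright steel, 8 mm thick along x, 42 mm wide along y (the pin's direction), z up.
- hinge_middle (a point): The same point for the middle hinge. Any hinge's leaf swings about its pin, stiffly (1.7 N at this point): that is no play. Play is the leaf rocking sideways along y, its foot on the pin. A sound leaf gives less than 0.5 mm to either side here, then stops dead; the loose one about 4.5 mm to either side against a light drag (under 1 N when pushed here or higher), then stops dead. It stays where left and starts centred.
- hinge_right (a point): The same point for the right hinge (fixture's -y end). Which one is loose changes from run to run and cannot be seen. A hinge weighs 0.8 to 0.95 kg and only rests on the fixture: at this point a push along y of more than roughly 5 N, or along x of more than roughly 3 N, tips its base up or shifts it. Push on the leaf's edges from either side: a firm pinch that does not turn with the leaf blocks the rocking and hides the play.
- fixture: Blue tooling plate, bolted down, 150 x 450 x 15 mm, origin at the centre of its underside. Three stations at y = -145, 0, +145 mm, each with six locating pins 8 mm thick, 9 mm high round a hinge's dark base plate (70 mm in x, 110 in y, 10 thick; ears 26 mm in x, 67 mm over all in y, up to 43 mm above the underside) with 1.5 mm of clearance. The hinges stand loose on its top and lift straight out.
- tray_floor (a point): Centre of the inner floor of the reject tray that hangs from the green swing arm. Inside 194 mm (x) by 244 mm (y), walls 32 mm high. Two straps rise from its +y end, 130 mm from here and 70 mm either side of the middle, to the arm, which runs on in +y about 180 to 210 mm above this floor; the other sides are open. The arm pivots 400 mm from here in +y, stiffly (2.5 N here); the tray does not sink.
- mallet_mid (a point): Bystander: wooden mallet with a red handle, lying, about 300 mm long along x, head towards +x 52 mm thick and 100 mm long; point in mid-handle, 20 mm up.
- snap_a_mid (a point): Bystander: copper rivet snap standing upright, 29 mm thick, 85 mm high; its centre.
- snap_b_mid (a point): Bystander: copper rivet snap standing upright, 29 mm thick, 85 mm high; its centre.
- dolly_mid (a point): Bystander: small aluminium bucking dolly, 50 x 85 x 46 mm; its centre.
- tin_mid (a point): Bystander: round tin of big steel rivets, 100 mm across, 34 mm high; its centre.

How it is judged:
By the outcome, as a careful person would: the job done as asked, in the order asked, and still so for the second after the job is handed in, with the robot touching nothing.
It also fails if it takes over 72 s, if anything falls off the work surface, if the arm or the gripper's body presses on something with over 40 N, if the wrist force passes 120 N, or if a joint passes its speed limit or range.

## Working session

There is one attempt and no reset: what is moved stays moved. The work goes in short steps, Python scripts to look and compute and a tool call to move; the robot and the scene stay as the last step left them, time stands still between calls to the robot, and variables do not carry over. Pictures are saved under pics/ and viewed, and the job is handed in when it is done.

Besides the shell and the picture viewer there is one more tool, called as name(argument=value, ...) on one line, values as JSON. arm_command: Moves the arm, as the interface text tells. Its arguments: {"type":"object","properties":{"delta_pos":{"type":"array"},"turn":{"type":"array"},"claw":{"type":"number"},"force":{"type":"number"}},"required":["delta_pos","turn"]}

```bash
mkdir -p pics
python3 - <<'E'
from station import env
import cv2
for n in ("scene","top","wrist"):
    i=env.camera_info(n); print(n,i)
    cv2.imwrite(f"pics/{n}0.png",env.capture(n)[:,:,::-1])
s=env.get_state(); print(s)
E
```

```text
scene {'fx': 496.33985871196796, 'fy': 496.33985871196796, 'cx': 279.5095827013433, 'cy': 212.2065872631762, 'distortion': array([-0.17701789,  0.        ,  0.        ,  0.        ,  0.        ]), 'eye': array([1458.68730957, -370.55127149,  686.7945801 ]), 'attitude': array([-2.09764087,  0.00357612,  1.19246917])}
top {'fx': 414.8287175897032, 'fy': 414.8287175897032, 'cx': 280.18082772808253, 'cy': 213.78613195545822, 'distortion': array([-0.1136911,  0.       ,  0.       ,  0.       ,  0.       ]), 'eye': array([ 405.31221033,    4.48290356, 1053.16817801]), 'attitude': array([-2.99783572,  0.00315682, -1.56060884])}
wrist {'fx': 339.72069740747264, 'fy': 339.72069740747264, 'cx': 280.8830680035141, 'cy': 203.09185334718546, 'distortion': array([-0.03332201,  0.        ,  0.        ,  0.        ,  0.        ]), 'eye': array([ 289.89855648, -475.79417793,  384.58634652]), 'attitude': array([ 2.86350132e+00,  2.47210033e-03, -1.16341946e+00])}
{'time': 0.15, 'qpos': array([-1.24657571e+00,  3.51106596e-01,  1.65224401e+00, -2.52759406e-05,
        1.13910974e+00, -8.46116702e-02]), 'joint_velocities': array([-0.0009069 , -0.00111221, -0.00128029, -0.0004229 , -0.00058599,
        0.00122861]), 'joint_efforts': array([ 3.83101924e-04, -4.97464049e+01, -2.85345483e+01,  6.98362291e-02,
        2.45330011e-02, -8.08165805e-05]), 'tcp_pos': array([ 218.58152132, -504.43922003,  235.24088395]), 'tool_rot': array([-3.14154219e+00,  8.66525614e-04, -1.16195344e+00]), 'force': array([-0.24678199,  0.32950691, -0.0306509 ]), 'ft_torque': array([-0.02640772, -0.03138188, -0.06328562]), 'grip_width': 1.0018336421937204}
```

View pics/scene0.png

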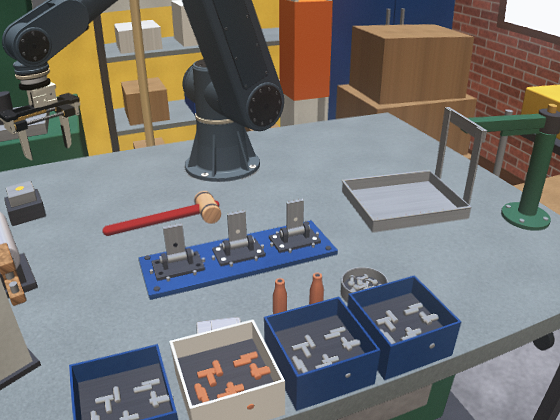

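View pics/top0.png

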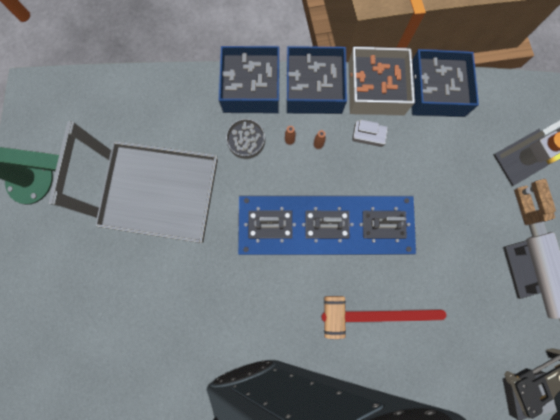

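View pics/wrist0.png

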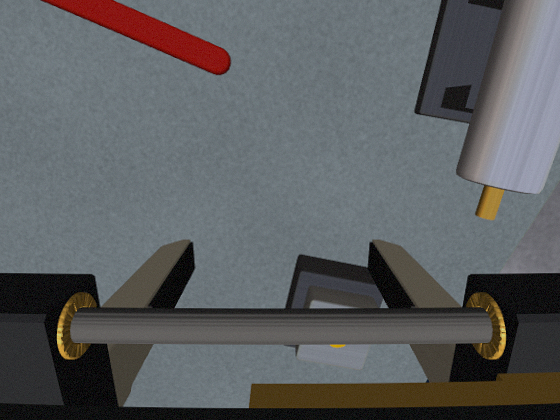

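```bash
cat > h.py <<'E'
from station import env
import cv2, numpy as np
from scipy.spatial.transform import Rotation as R
def ray(n,px,info=None):
    i=info or env.camera_info(n)
    K=np.array([[i['fx'],0,i['cx']],[0,i['fy'],i['cy']],[0,0,1.]])
    p=cv2.undistortPoints(np.array(px,float).reshape(-1,1,2),K,i['distortion']).reshape(-1,2)
    M=R.from_euler('xyz',i['attitude']).as_matrix()
    d=np.c_[p,np.ones(len(p))]@M.T
    return i['eye'],d
def at_z(n,px,z,info=None):
    e,d=ray(n,px,info); return e+d*((z-e[2])/d[:,2])[:,None]
def proj(n,X,info=None):
    i=info or env.camera_info(n)
    K=np.array([[i['fx'],0,i['cx']],[0,i['fy'],i['cy']],[0,0,1.]])
    M=R.from_euler('xyz',i['attitude']).as_matrix()
    c=(np.array(X,float).reshape(-1,3)-i['eye'])@M
    return cv2.projectPoints(c,np.zeros(3),np.zeros(3),K,i['distortion'])[0].reshape(-1,2)
E
python3 - <<'E'
import cv2
t=cv2.imread('pics/top0.png'); s=cv2.imread('pics/scene0.png')
cv2.imwrite('pics/c1.png',cv2.resize(t[185:265,230:425],None,fx=4,fy=4,interpolation=cv2.INTER_CUBIC))
cv2.imwrite('pics/c2.png',cv2.resize(t[115:255,50:230],None,fx=4,fy=4,interpolation=cv2.INTER_CUBIC))
cv2.imwrite('pics/c3.png',cv2.resize(s[190:300,135:345],None,fx=3.8,fy=3.8,interpolation=cv2.INTER_CUBIC))
E
```

```text
(no output)
```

View pics/c1.png

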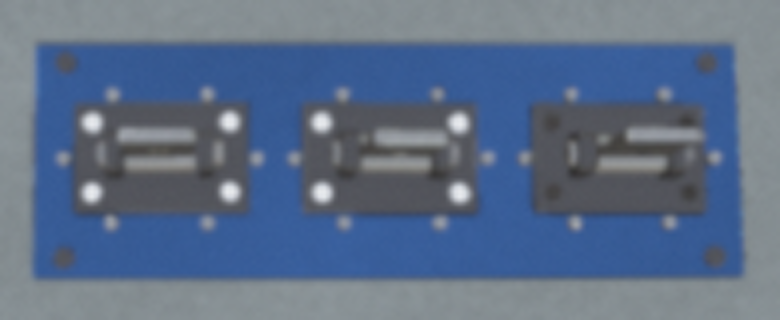

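View pics/c2.png

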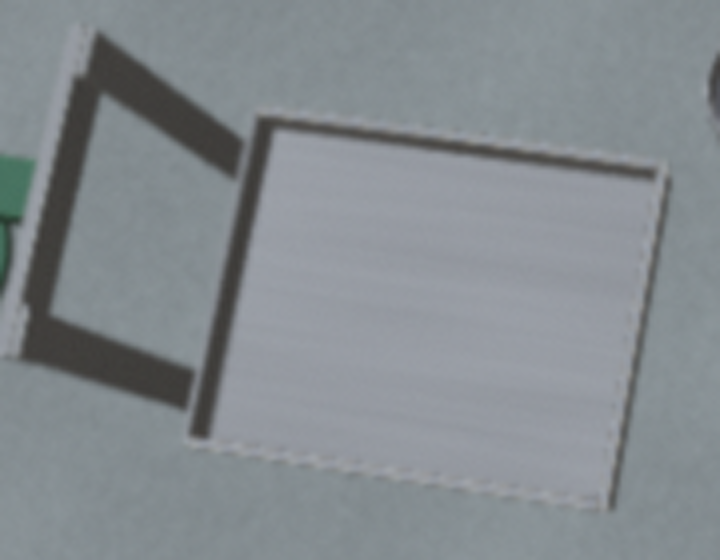

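View pics/c3.png

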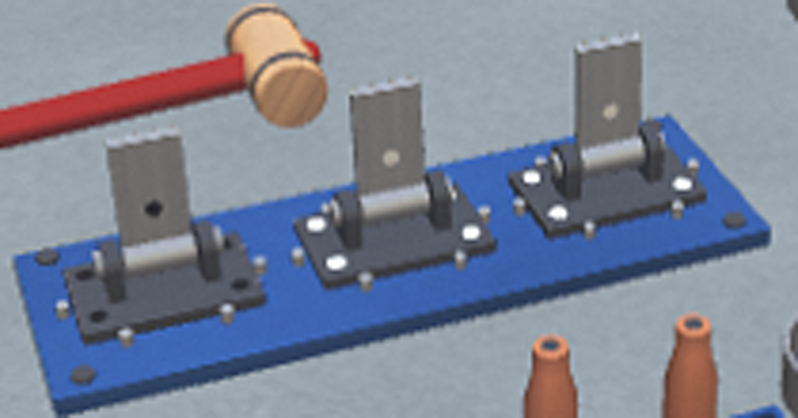

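Run:
```python
from h import *
c=lambda a,o,f:np.array(o)+np.array(a)/f-0.0
px=c([(38,43),(733,45),(35,277),(743,277)],(230,185),4)
print(at_z('top',px,15).round(1))
# holes in corners
print('holes',at_z('top',c([(66,63),(707,63),(64,258),(715,257)],(230,185),4),15).round(1))
# locating pins end (z=24) left&right of each
print('pins',at_z('top',c([(64,158),(257,158),(295,158),(488,158),(526,158),(714,158)],(230,185),4),24).round(1))
# leaf tops: ends at z 127
print('leaf',at_z('top',c([(118,133),(196,133),(376,136),(447,136),(628,133),(704,133)],(230,185),4),127).round(1))
s=at_z('scene',c([(107,142),(182,133),(351,93),(420,83),(576,48),(640,38)],(135,190),3.8),127)
print('scene leaf',s.round(1))
print('scene fix',at_z('scene',c([(15,258),(670,115),(768,232),(58,403)],(135,190),3.8),15).round(1))
# tray rim inner/outer
for z in (0,32,40,100):
  print('tray',z,at_z('top',c([(260,115),(667,163),(192,440),(610,508)],(50,115),4),z).round(1).tolist())
```

```text
[[ 601.   113.5   15. ]
 [ 604.5 -332.6   15. ]
 [ 452.3  111.8   15. ]
 [ 455.7 -334.    15. ]]
holes [[ 588.2   95.3   15. ]
 [ 592.5 -315.1   15. ]
 [ 464.4   93.9   15. ]
 [ 468.2 -316.3   15. ]]
pins [[ 526.4   94.4   24. ]
 [ 527.6  -26.2   24. ]
 [ 527.8  -49.9   24. ]
 [ 528.9 -170.9   24. ]
 [ 529.1 -194.9   24. ]
 [ 530.1 -314.8   24. ]]
leaf [[ 528.7   55.3  127. ]
 [ 529.2   11.3  127. ]
 [ 528.4  -90.1  127. ]
 [ 528.8 -130.3  127. ]
 [ 531.5 -233.6  127. ]
 [ 531.9 -277.5  127. ]]
scene leaf [[ 530.  -273.4  127. ]
 [ 536.4 -231.2  127. ]
 [ 529.3 -128.5  127. ]
 [ 533.5  -87.2  127. ]
 [ 528.7   14.6  127. ]
 [ 531.8   56.   127. ]]
scene fix [[ 459.4 -333.1   15. ]
 [ 454.8  115.5   15. ]
 [ 606.7  112.9   15. ]
 [ 610.1 -330.4   15. ]]
tray 0 [[744.1, 456.4, 0.0], [710.5, 177.9, 0.0], [523.4, 486.2, 0.0], [483.0, 207.0, 0.0]]
tray 32 [[733.8, 442.6, 32.0], [701.2, 172.7, 32.0], [519.8, 471.6, 32.0], [480.6, 200.8, 32.0]]
tray 40 [[731.2, 439.2, 40.0], [698.9, 171.3, 40.0], [518.9, 467.9, 40.0], [480.1, 199.3, 40.0]]
tray 100 [[711.9, 413.5, 100.0], [681.5, 161.5, 100.0], [512.2, 440.4, 100.0], [475.6, 187.7, 100.0]]
```

Run:
```python
import cv2
s=cv2.imread('pics/scene0.png')
cv2.imwrite('pics/c4.png',cv2.resize(s[100:235,335:500],None,fx=4.4,fy=4.4,interpolation=cv2.INTER_CUBIC))
```

```text
(no output)
```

View pics/c4.png

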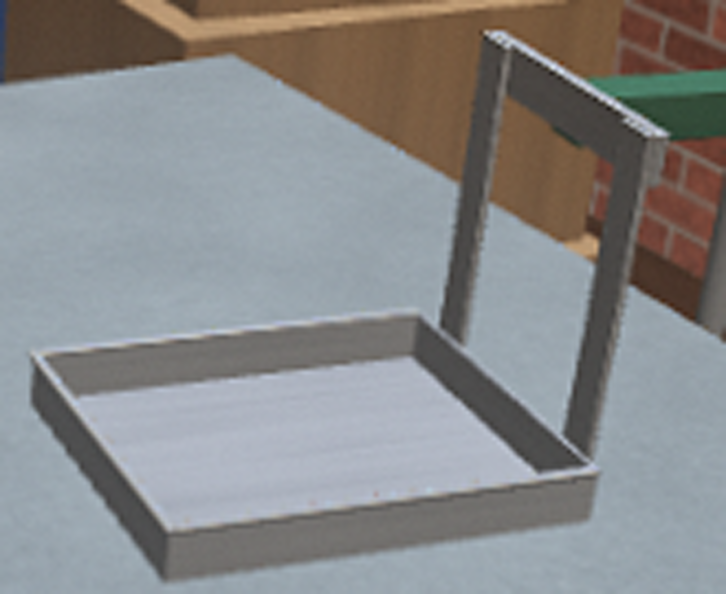

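Run:
```python
from h import *
c=lambda a,o,f:np.array(o)+np.array(a)/f
# order: (+x,+y),(+x,-y),(-x,+y),(-x,-y)
pt=c([(260,115),(667,163),(192,440),(610,508)],(50,115),4)
ps=c([(597,468),(165,532),(420,312),(35,355)],(335,100),4.4)
e1,d1=ray('top',pt); e2,d2=ray('scene',ps)
P=[]
for a,b in zip(d1,d2):
    A=np.c_[a,-b]; s=np.linalg.lstsq(A,e2-e1,rcond=None)[0]
    p,q=e1+a*s[0],e2+b*s[1]; print(p.round(1),q.round(1)); P.append((p+q)/2)
P=np.array(P); print(P.mean(0))
for i,j in((0,1),(2,3),(0,2),(1,3)):
    d=P[i]-P[j]; print(np.linalg.norm(d).round(1),np.degrees(np.arctan2(d[1],d[0])).round(2))
fl=c([(258,120),(655,175),(205,437),(605,498)],(50,115),4)
```

```text
[704.2 403.1 124. ] [707.4 408.8 127.5]
[673.9 157.2 126.2] [674.4 158.2 126.5]
[509.4 429.1 124.8] [513.  435.6 128.1]
[473.7 182.8 125.6] [476.9 189.9 127.2]
[591.61944918 295.5964337  126.23099429]
250.3 82.74
248.6 81.7
196.4 -7.73
200.9 -8.21
```

arm_command(delta_pos=[[31,25,0],[31,25,0],[31,25,0],[31,25,0],[31,25,0]], turn=[[0,0,-0.08],[0,0,-0.08],[0,0,-0.08],[0,0,-0.08],[0,0,-0.08]], claw=-0.2)

```text
time: 0.65
tcp_pos: [374.7, -378.4, 235.5]
tool_rot: [3.141, 0.0, -1.566]
force: [0.6, 0.3, -0.2]
grip_width: 0.632
```

arm_command(delta_pos=[[31,25,0],[31,25,0],[31,25,0],[31,25,0],[31,25,0]], turn=[[0,0,0],[0,0,0],[0,0,0],[0,0,0],[0,0,0]])

```text
time: 1.15
tcp_pos: [529.7, -253.4, 235.5]
tool_rot: [3.141, 0.0, -1.562]
force: [0.0, -0.4, -0.4]
grip_width: 0.602
```

arm_command(delta_pos=[[0,0,-10],[0,0,-10],[0,0,-10],[0,0,0],[0,0,0]], turn=[[0,0,0],[0,0,0],[0,0,0],[0,0,0],[0,0,0]])

```text
time: 1.65
tcp_pos: [528.0, -255.3, 205.5]
tool_rot: [3.141, 0.0, -1.563]
force: [-0.6, 0.4, 0.2]
grip_width: 0.602
```

Run:
```python
from h import *
s=env.get_state(); print(s['tcp_pos'],s['tool_rot'],s['force'],s['grip_width'])
i=env.camera_info('wrist'); cv2.imwrite('pics/w1.png',env.capture('wrist')[:,:,::-1])
cv2.imwrite('pics/s1.png',env.capture('scene')[:,:,::-1])
print(proj('wrist',[(532,-275,127),(532,-233,127)],i))
```

```text
[ 528.02678945 -255.34275888  205.49237688] [ 3.14108744e+00  2.38277061e-04 -1.56325106e+00] [-0.58680604  0.41725617  0.24937513] 0.6019936997405281
[[307.18646689 214.65342229]
 [247.59843963 214.28002027]]
```

View pics/w1.png

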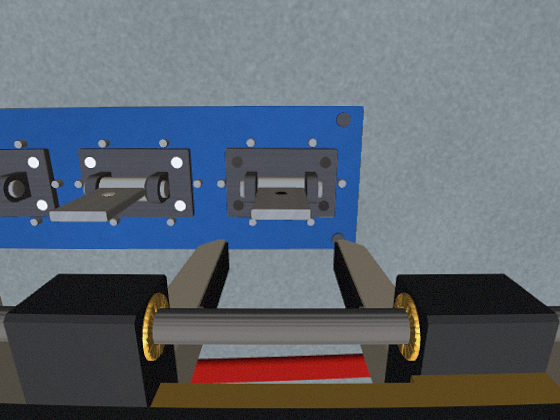

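View pics/s1.png

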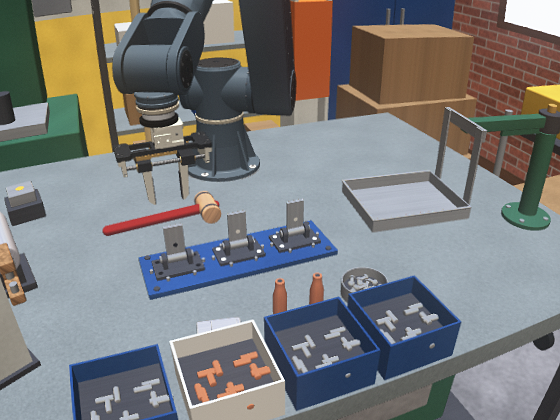

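Run:
```python
from h import *
i=env.camera_info('wrist'); print(i)
print(proj('scene',[(528,-255,188)]), proj('wrist',[(528,-255-28,188),(528,-255+28,188)],i))
w=cv2.imread('pics/w1.png'); 
cv2.imwrite('pics/w1c.png',cv2.resize(w[130:270,210:370],None,fx=5,fy=4,interpolation=cv2.INTER_CUBIC))
print(at_z('wrist',[(252,213),(310,213)],127,i))
```

```text
{'fx': 339.72069740747264, 'fy': 339.72069740747264, 'cx': 280.8830680035141, 'cy': 203.09185334718546, 'distortion': array([-0.03332201,  0.        ,  0.        ,  0.        ,  0.        ]), 'eye': array([ 605.95903395, -256.10824626,  355.54401197]), 'attitude': array([ 2.86346224e+00,  7.71003979e-04, -1.56428351e+00])}
[[168.11530233 200.60161096]] [[330.14910771 257.23064698]
 [226.08199515 256.56626761]]
[[ 533.29364191 -236.02083857  127.        ]
 [ 533.5701976  -276.95025007  127.        ]]
```

View pics/w1c.png

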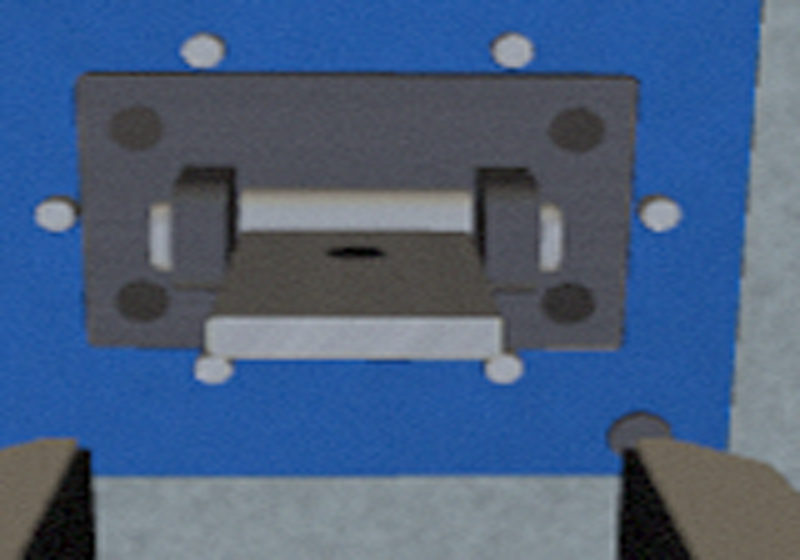

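arm_command(delta_pos=[[3,0,-20],[0,0,-20],[0,0,-20],[0,0,-15],[0,0,-10]], turn=[[0,0,0],[0,0,0],[0,0,0],[0,0,0],[0,0,0]])

```text
time: 2.25
tcp_pos: [531.5, -254.7, 119.9]
tool_rot: [3.141, 0.0, -1.562]
force: [0.2, -0.5, 0.4]
grip_width: 0.601
```

arm_command(delta_pos=[[0,0,0],[0,0,0]], turn=[[0,0,0],[0,0,0]])

```text
time: 2.45
tcp_pos: [531.9, -254.9, 121.2]
tool_rot: [-3.141, -0.0, -1.562]
force: [0.8, 0.4, -0.4]
grip_width: 0.598
```

Run:
```python
from h import *
i=env.camera_info('wrist'); w=env.capture('wrist')[:,:,::-1]
cv2.imwrite('pics/w2.png',w)
cv2.imwrite('pics/w2c.png',cv2.resize(w[130:290,190:370],None,fx=4.4,fy=3.7,interpolation=cv2.INTER_CUBIC))
for k in range(6):
  s=env.get_state(); print(s['tcp_pos'].round(2),s['force'].round(2)); env.capture('top')
```

```text
[ 532.05 -254.92  121.46] [ 1.09  0.11 -0.78]
[ 532.09 -254.92  121.57] [0.48 0.05 0.11]
[ 532.04 -254.9   121.51] [0.27 0.8  1.  ]
[ 531.98 -254.82  121.38] [-0.93 -0.04  0.65]
[ 531.92 -254.79  121.28] [-0.06  0.27  0.41]
[ 531.85 -254.76  121.13] [ 0.11  0.07 -0.78]
```

View pics/w2c.png

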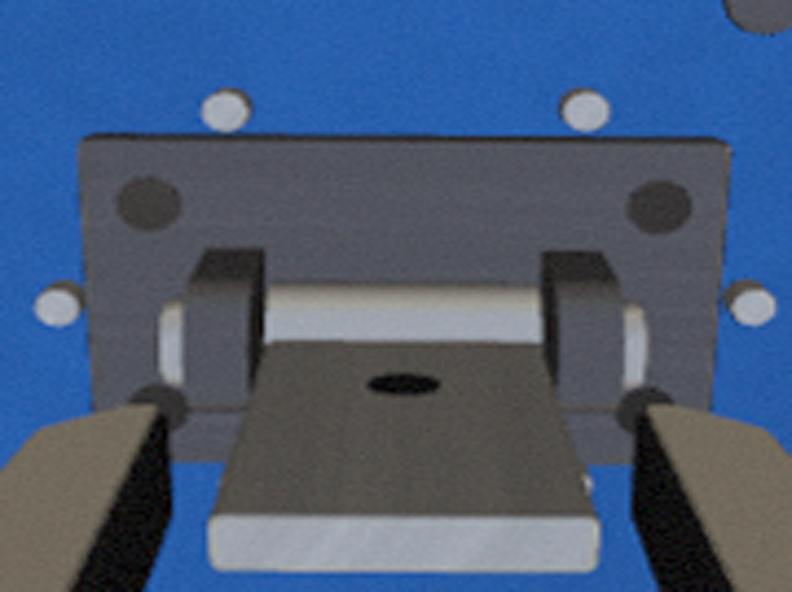

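arm_command(delta_pos=[[0,2.5,0],[0,2,0],[0,1,0],[0,0,0],[0,0,0]], turn=[[0,0,0],[0,0,0],[0,0,0],[0,0,0],[0,0,0]])

```text
time: 3.3
tcp_pos: [531.7, -249.1, 120.6]
tool_rot: [-3.142, 0.0, -1.562]
force: [0.7, -0.2, -0.2]
grip_width: 0.604
```

```bash
cat > r.py <<'E'
from h import *
import sys
F=[];P=[]
w=env.capture('wrist')[:,:,::-1]
for k in range(4):
  s=env.get_state(); F.append(s['force']);P.append(s['tcp_pos']); 
  if k<3: env.capture('top')
print(s['time'],np.mean(P,0).round(2),'F',np.mean(F,0).round(2),np.array(F)[:,1].round(1))
cv2.imwrite('pics/%s.png'%sys.argv[1],cv2.resize(w[130:290,190:370],None,fx=4.4,fy=3.7,interpolation=cv2.INTER_CUBIC))
E
python3 r.py a1
```

```text
3.5 [ 531.65 -249.2   120.62] F [ 0.01  0.05 -0.35] [-0.1 -0.5  0.3  0.5]
```

View pics/a1.png

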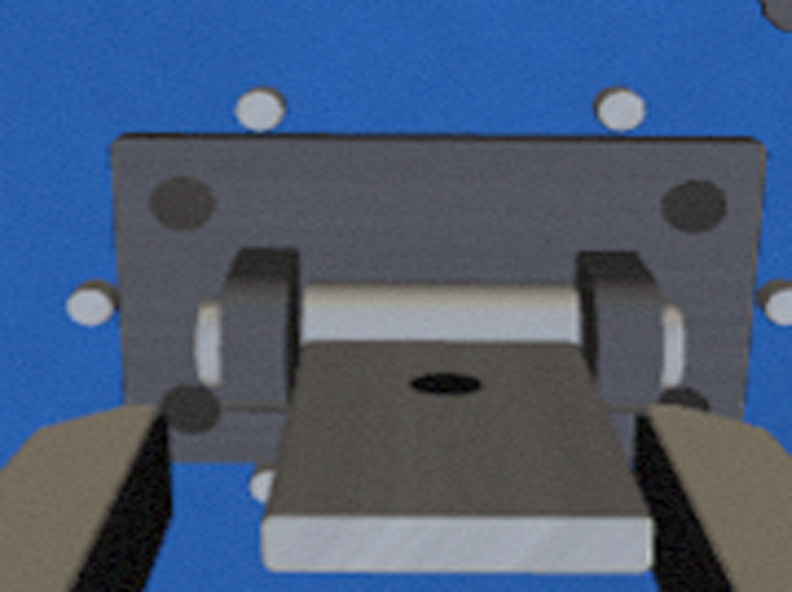

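arm_command(delta_pos=[[0,0.5,0],[0,0.5,0],[0,0,0]], turn=[[0,0,0],[0,0,0],[0,0,0]])

```text
time: 3.8
tcp_pos: [531.6, -248.1, 120.6]
tool_rot: [3.142, 0.0, -1.562]
force: [-0.5, 0.7, 0.3]
grip_width: 0.599
```

arm_command(delta_pos=[[0,0.5,0],[0,0,0]], turn=[[0,0,0],[0,0,0]])

```text
time: 4.0
tcp_pos: [531.7, -247.7, 120.7]
tool_rot: [-3.141, -0.0, -1.562]
force: [-0.2, 0.2, 1.2]
grip_width: 0.6
```

arm_command(delta_pos=[[0,0.5,0],[0,0,0]], turn=[[0,0,0],[0,0,0]])

```text
time: 4.2
tcp_pos: [531.7, -247.2, 120.7]
tool_rot: [-3.142, -0.0, -1.562]
force: [0.0, -0.6, 0.1]
grip_width: 0.602
```

```bash
python3 r.py a2
```

```text
4.4 [ 531.65 -247.14  120.63] F [-0.03  0.05  0.07] [-0.5  0.3  0.3  0. ]
```

View pics/a2.png

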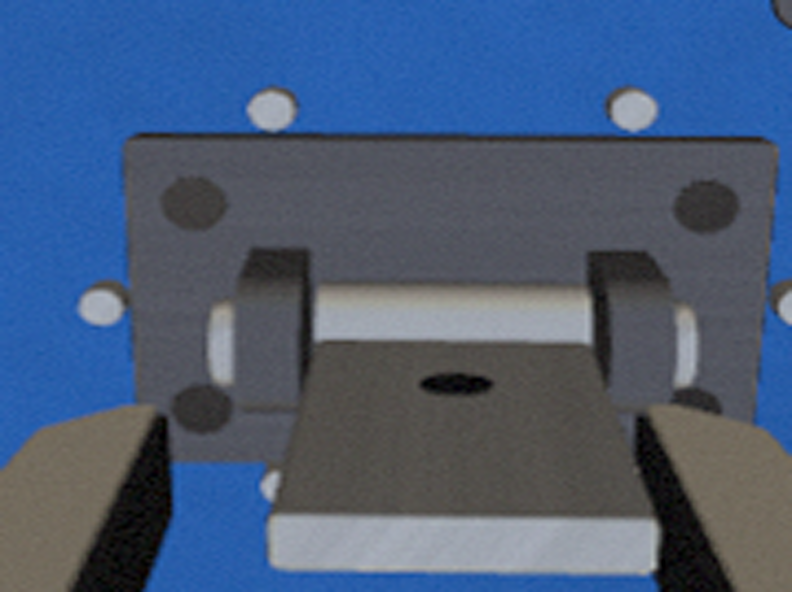

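arm_command(delta_pos=[[0,0.5,0],[0,0.5,0],[0,0.5,0],[0,0,0]], turn=[[0,0,0],[0,0,0],[0,0,0],[0,0,0]])

```text
time: 4.8
tcp_pos: [531.6, -245.6, 120.6]
tool_rot: [3.142, 0.0, -1.562]
force: [0.2, -0.3, 0.2]
grip_width: 0.6
```

arm_command(delta_pos=[[0,0.5,0],[0,0.3,0],[0,0,0]], turn=[[0,0,0],[0,0,0],[0,0,0]])

```text
time: 5.1
tcp_pos: [531.6, -244.8, 120.6]
tool_rot: [3.142, 0.0, -1.562]
force: [-0.6, -0.1, 0.6]
grip_width: 0.6
```

```bash
python3 r.py a3
```

```text
5.3 [ 531.62 -244.81  120.61] F [ 0.33 -0.51  0.38] [-0.6 -1.3  0.3 -0.5]
```

View pics/a3.png

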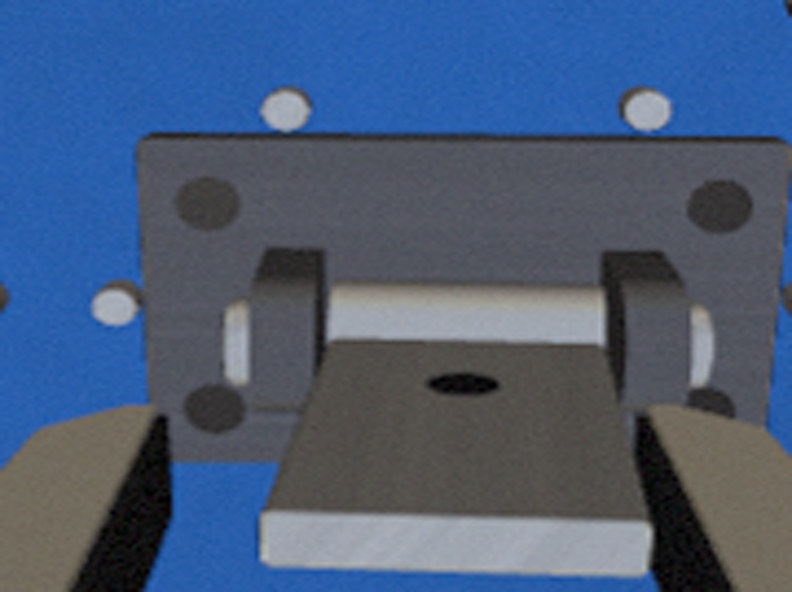

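arm_command(delta_pos=[[0,0.4,0],[0,0,0],[0,0,0]], turn=[[0,0,0],[0,0,0],[0,0,0]])

```text
time: 5.6
tcp_pos: [531.6, -244.5, 120.6]
tool_rot: [3.142, -0.0, -1.562]
force: [-0.2, 0.0, -0.2]
grip_width: 0.603
```

arm_command(delta_pos=[[0,0.3,0],[0,0,0],[0,0,0]], turn=[[0,0,0],[0,0,0],[0,0,0]])

```text
time: 5.9
tcp_pos: [531.7, -244.1, 120.6]
tool_rot: [-3.142, -0.0, -1.562]
force: [0.6, 0.6, -0.2]
grip_width: 0.598
```

```bash
python3 r.py a4
```

```text
6.1 [ 531.65 -244.16  120.63] F [ 0.22 -0.41  0.31] [-1.2 -0.3 -0.5  0.3]
```

arm_command(delta_pos=[[0,0.3,0],[0,0,0],[0,0,0]], turn=[[0,0,0],[0,0,0],[0,0,0]])

```text
time: 6.4
tcp_pos: [531.7, -243.8, 120.6]
tool_rot: [3.142, 0.0, -1.562]
force: [-0.6, -0.5, 0.5]
grip_width: 0.598
```

arm_command(delta_pos=[[0,0.3,0],[0,0,0],[0,0,0]], turn=[[0,0,0],[0,0,0],[0,0,0]])

```text
time: 6.7
tcp_pos: [531.7, -243.7, 120.7]
tool_rot: [-3.141, -0.0, -1.562]
force: [0.2, -1.0, 0.7]
grip_width: 0.603
```

```bash
python3 r.py a5
```

```text
6.9 [ 531.65 -243.67  120.66] F [-0.42 -2.42 -0.13] [-3.1 -2.3 -2.1 -2.2]
```

View pics/a5.png

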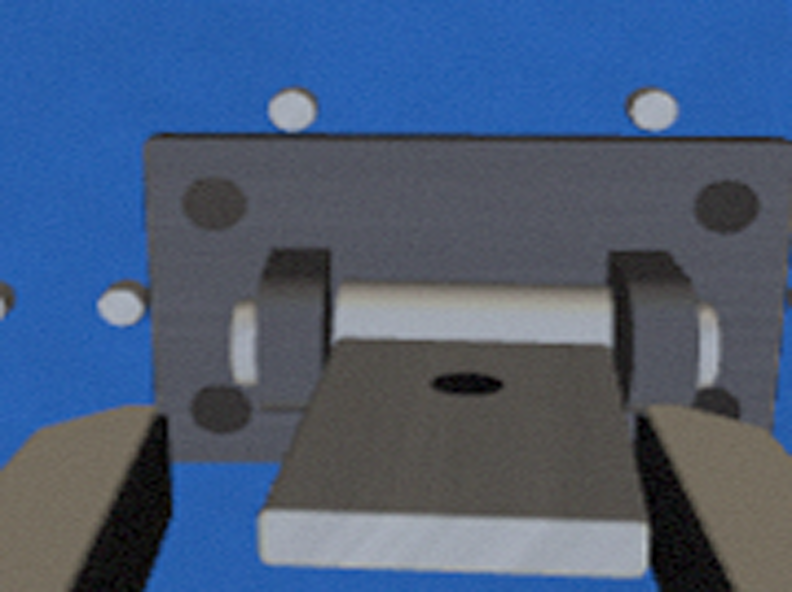

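arm_command(delta_pos=[[0,-3,0],[0,-3,0],[0,-3,0],[0,-2,0],[0,-1.5,0]], turn=[[0,0,0],[0,0,0],[0,0,0],[0,0,0],[0,0,0]])

```text
time: 7.4
tcp_pos: [531.6, -256.3, 120.6]
tool_rot: [3.142, 0.0, -1.562]
force: [-0.2, 0.5, -0.7]
grip_width: 0.599
```

arm_command(delta_pos=[[0,-1,0],[0,-1,0],[0,-1,0],[0,-1,0],[0,-1,0]], turn=[[0,0,0],[0,0,0],[0,0,0],[0,0,0],[0,0,0]])

```text
time: 7.9
tcp_pos: [531.7, -261.1, 120.7]
tool_rot: [-3.142, -0.0, -1.562]
force: [0.9, -0.3, 0.2]
grip_width: 0.603
```

arm_command(delta_pos=[[0,-1,0],[0,-1,0],[0,-1,0],[0,-0.5,0],[0,0,0]], turn=[[0,0,0],[0,0,0],[0,0,0],[0,0,0],[0,0,0]])

```text
time: 8.4
tcp_pos: [531.7, -264.6, 120.6]
tool_rot: [-3.142, -0.0, -1.562]
force: [-1.1, 0.7, -0.2]
grip_width: 0.605
```

```bash
python3 r.py b1
```

```text
8.6 [ 531.63 -264.59  120.61] F [-0.32 -0.2  -0.5 ] [ 0.4 -0.6 -0.4 -0.2]
```

View pics/b1.png

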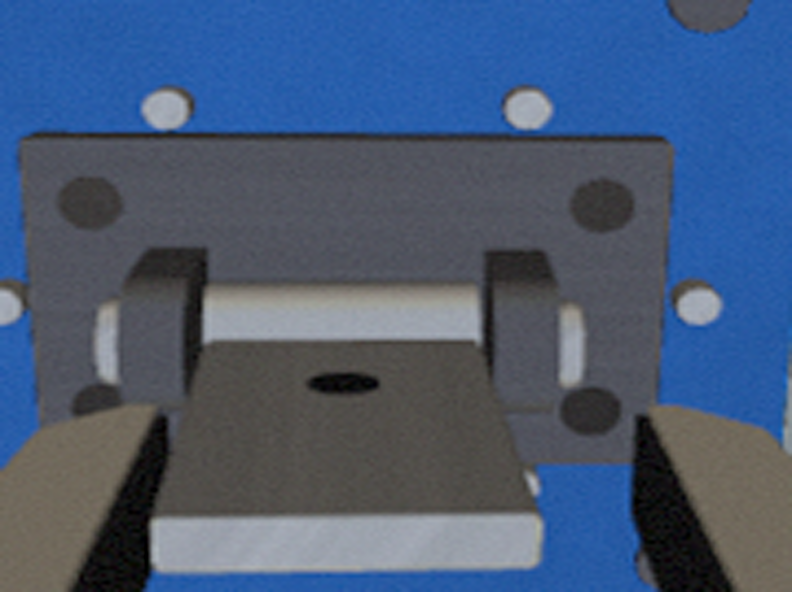

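arm_command(delta_pos=[[0,-0.5,0],[0,-0.5,0],[0,-0.5,0],[0,-0.5,0],[0,-0.5,0]], turn=[[0,0,0],[0,0,0],[0,0,0],[0,0,0],[0,0,0]])

```text
time: 9.1
tcp_pos: [531.6, -266.7, 120.6]
tool_rot: [3.141, 0.001, -1.562]
force: [0.7, 4.2, 1.8]
grip_width: 0.597
```

arm_command(delta_pos=[[0,-0.4,0],[0,-0.4,0],[0,0,0],[0,0,0]], turn=[[0,0,0],[0,0,0],[0,0,0],[0,0,0]])

```text
time: 9.5
tcp_pos: [531.6, -267.0, 120.6]
tool_rot: [3.141, 0.002, -1.562]
force: [1.2, 6.5, 3.2]
grip_width: 0.601
```

arm_command(delta_pos=[[0,-0.4,0],[0,0,0],[0,0,0],[0,0,0]], turn=[[0,0,0],[0,0,0],[0,0,0],[0,0,0]])

```text
time: 9.9
tcp_pos: [531.6, -267.2, 120.7]
tool_rot: [3.141, 0.002, -1.562]
force: [-0.1, 6.2, 4.5]
grip_width: 0.6
```

```bash
python3 r.py b2
```

```text
10.1 [ 531.65 -267.22  120.7 ] F [0.25 8.22 3.86] [8.4 8.2 7.4 8.9]
```

View pics/b2.png

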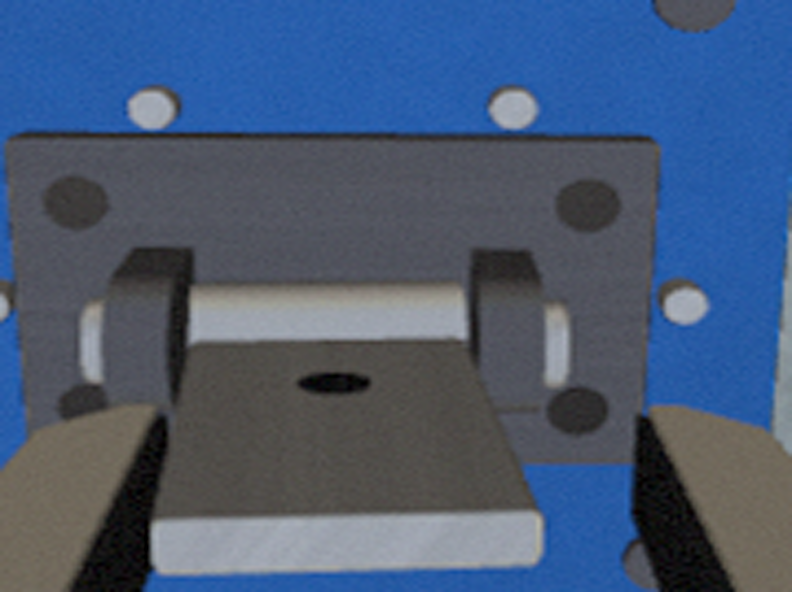

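arm_command(delta_pos=[[0,2,0],[0,0,0]], turn=[[0,0,0],[0,0,0]])

```text
time: 10.3
tcp_pos: [531.7, -266.3, 120.6]
tool_rot: [-3.142, -0.001, -1.562]
force: [0.4, 0.5, -0.9]
grip_width: 0.6
```

```bash
python3 r.py b3
```

```text
10.5 [ 531.66 -266.45  120.64] F [0.19 0.54 0.08] [ 0.5  1.  -0.   0.7]
```

View pics/b3.png

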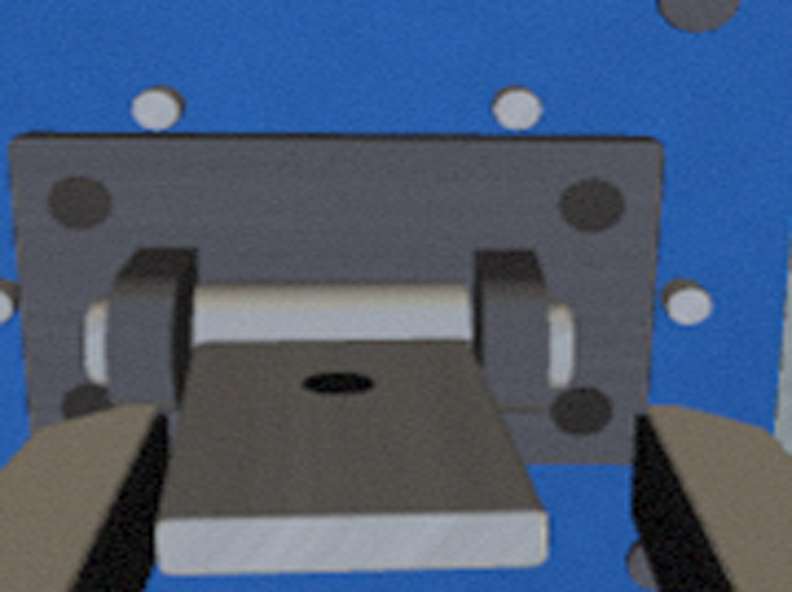

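arm_command(delta_pos=[[0,3,0],[0,4,0],[0,4,0],[0,3,0],[0,2,0]], turn=[[0,0,0],[0,0,0],[0,0,0],[0,0,0],[0,0,0]])

```text
time: 11.0
tcp_pos: [531.7, -249.9, 120.7]
tool_rot: [-3.142, -0.0, -1.562]
force: [-0.1, -0.0, 0.3]
grip_width: 0.599
```

arm_command(delta_pos=[[0,1.5,0],[0,1.5,0],[0,1,0],[0,1,0],[0,0,0]], turn=[[0,0,0],[0,0,0],[0,0,0],[0,0,0],[0,0,0]])

```text
time: 11.5
tcp_pos: [531.6, -245.1, 120.6]
tool_rot: [3.142, 0.0, -1.562]
force: [-0.1, 0.1, -0.6]
grip_width: 0.603
```

```bash
python3 r.py b4
```

```text
11.7 [ 531.6  -245.22  120.58] F [-0.15 -0.42  0.09] [-0.5 -0.6 -0.1 -0.5]
```

arm_command(delta_pos=[[0,0.5,0],[0,0.5,0],[0,0.3,0],[0,0,0]], turn=[[0,0,0],[0,0,0],[0,0,0],[0,0,0]])

```text
time: 12.1
tcp_pos: [531.7, -243.9, 120.7]
tool_rot: [-3.142, -0.0, -1.562]
force: [-0.4, -0.8, -0.2]
grip_width: 0.599
```

```bash
python3 r.py b5
```

```text
12.3 [ 531.66 -243.94  120.64] F [ 0.08 -0.14  0.09] [-0.8  0.2  0.   0.1]
```

arm_command(delta_pos=[[0,0.3,0],[0,0,0],[0,0,0]], turn=[[0,0,0],[0,0,0],[0,0,0]])

```text
time: 12.6
tcp_pos: [531.6, -243.8, 120.6]
tool_rot: [-3.142, -0.0, -1.562]
force: [-0.1, -1.1, 0.5]
grip_width: 0.602
```

```bash
python3 r.py b6
```

```text
12.8 [ 531.66 -243.74  120.66] F [ 0.21 -1.12 -0.41] [-1.3 -0.9 -0.7 -1.6]
```

Stop felt again. Now back to the −y side: about 22.3 mm to −266.0.

arm_command(delta_pos=[[0,-3,0],[0,-4,0],[0,-4,0],[0,-3,0],[0,-2,0]], turn=[[0,0,0],[0,0,0],[0,0,0],[0,0,0],[0,0,0]])

```text
time: 13.3
tcp_pos: [531.6, -260.0, 120.6]
tool_rot: [3.142, 0.0, -1.562]
force: [0.3, 0.7, 0.2]
grip_width: 0.598
```

arm_command(delta_pos=[[0,-1.5,0],[0,-1.5,0],[0,-1.5,0],[0,-1,0],[0,0,0]], turn=[[0,0,0],[0,0,0],[0,0,0],[0,0,0],[0,0,0]])

```text
time: 13.8
tcp_pos: [531.7, -265.3, 120.6]
tool_rot: [-3.142, -0.0, -1.562]
force: [-0.4, 0.2, 0.1]
grip_width: 0.603
```

arm_command(delta_pos=[[0,-0.5,0],[0,0,0]], turn=[[0,0,0],[0,0,0]])

```text
time: 14.0
tcp_pos: [531.7, -265.7, 120.6]
tool_rot: [3.142, -0.0, -1.562]
force: [-0.9, -0.1, 0.9]
grip_width: 0.597
```

```bash
python3 r.py b7
```

```text
14.2 [ 531.65 -265.65  120.64] F [-0.32  0.28  0.51] [ 0.7  0.2 -0.2  0.3]
```

arm_command(delta_pos=[[0,-0.4,0],[0,0,0],[0,0,0]], turn=[[0,0,0],[0,0,0],[0,0,0]])

```text
time: 14.5
tcp_pos: [531.6, -266.1, 120.6]
tool_rot: [-3.142, 0.0, -1.562]
force: [1.0, -0.8, 0.6]
grip_width: 0.598
```

```bash
python3 r.py b8
```

```text
14.7 [ 531.65 -266.06  120.63] F [-0.48  0.5   0.28] [0.9 0.5 0.3 0.3]
```

View pics/b8.png

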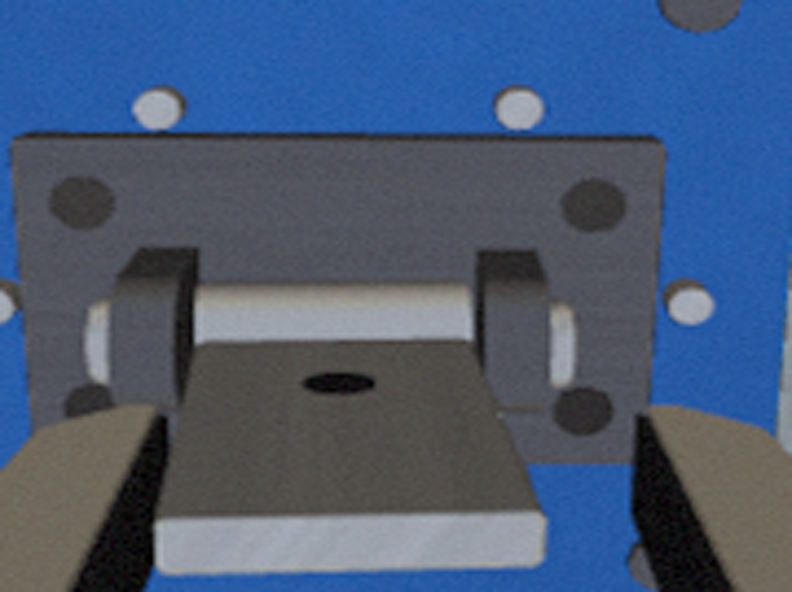

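arm_command(delta_pos=[[0,-0.4,0],[0,0,0],[0,0,0]], turn=[[0,0,0],[0,0,0],[0,0,0]])

```text
time: 15.0
tcp_pos: [531.7, -266.4, 120.7]
tool_rot: [-3.142, 0.0, -1.562]
force: [0.8, -0.2, -0.0]
grip_width: 0.601
```

```bash
python3 r.py b9
```

```text
15.2 [ 531.63 -266.44  120.63] F [0.03 0.62 0.45] [0.8 0.9 0.3 0.5]
```

arm_command(delta_pos=[[0,-0.3,0],[0,0,0],[0,0,0]], turn=[[0,0,0],[0,0,0],[0,0,0]])

```text
time: 15.5
tcp_pos: [531.6, -266.6, 120.6]
tool_rot: [3.141, 0.0, -1.562]
force: [0.0, 2.8, 1.5]
grip_width: 0.599
```

```bash
python3 r.py b10
```

```text
15.7 [ 531.63 -266.61  120.61] F [-0.    2.92  0.87] [2.6 3.1 2.7 3.3]
```

arm_command(delta_pos=[[0,4,0],[0,4,0],[0,4,0],[0,3.5,0],[0,2.9,0]], turn=[[0,0,0],[0,0,0],[0,0,0],[0,0,0],[0,0,0]])

```text
time: 16.2
tcp_pos: [531.7, -248.1, 120.7]
tool_rot: [-3.141, -0.0, -1.562]
force: [-0.6, -0.7, 0.8]
grip_width: 0.598
```

arm_command(delta_pos=[[0,0,0],[0,-3.5,0],[0,-3.5,0],[0,0,20],[0,0,25]], turn=[[0,0,0],[0,0,0],[0,0,0],[0,0,0],[0,0,0]])

```text
time: 16.7
tcp_pos: [531.0, -255.6, 165.2]
tool_rot: [3.14, 0.001, -1.563]
force: [0.2, 0.1, 0.3]
grip_width: 0.597
```

arm_command(delta_pos=[[0,36,0],[0,36,0],[-1,36,0],[0,37,0],[0,0,0]], turn=[[0,0,0],[0,0,0],[0,0,0],[0,0,0],[0,0,0]])

```text
time: 17.2
tcp_pos: [530.4, -107.5, 165.7]
tool_rot: [3.141, 0.001, -1.559]
force: [-0.5, -0.6, 0.5]
grip_width: 0.601
```

Run:
```python
from h import *
w=env.capture('wrist')[:,:,::-1]; cv2.imwrite('pics/m0.png',w); s=env.get_state(); print(s['tcp_pos'],s['time'])
cv2.imwrite('pics/s2.png',cv2.resize(env.capture('scene')[130:300,100:345,::-1],None,fx=3.2,fy=3.2,interpolation=cv2.INTER_CUBIC))
```

```text
[ 530.73466106 -109.18499656  165.77400928] 17.25
```

View pics/m0.png

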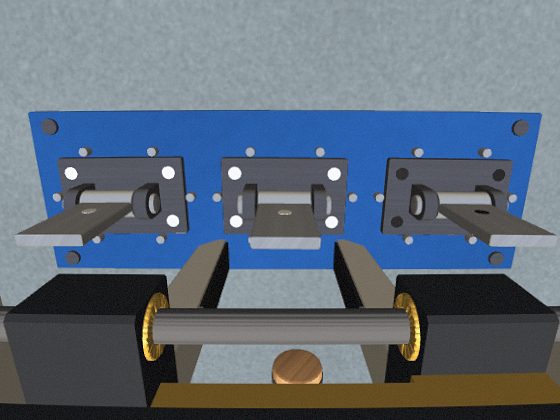

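View pics/s2.png

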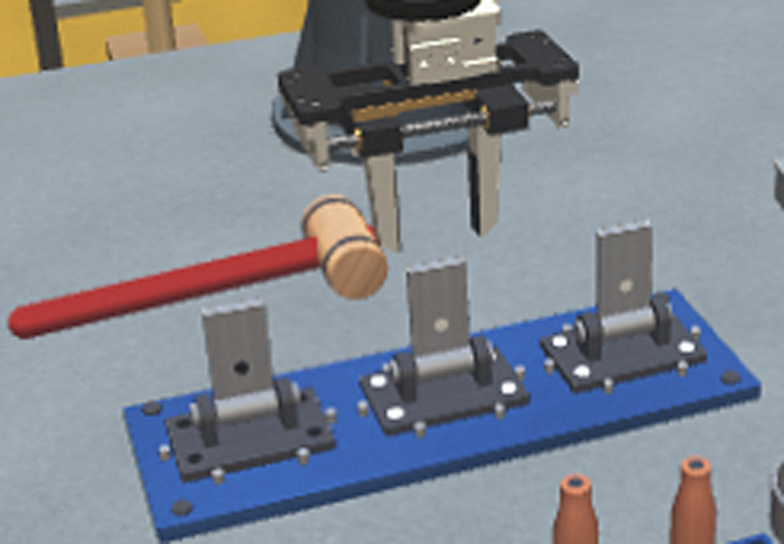

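arm_command(delta_pos=[[0,0,-15],[0,0,-15],[0,0,-10],[0,0,-5],[0,0,0]], turn=[[0,0,0],[0,0,0],[0,0,0],[0,0,0],[0,0,0]])

```text
time: 17.8
tcp_pos: [530.5, -110.9, 120.2]
tool_rot: [3.141, 0.0, -1.563]
force: [-0.7, 0.3, 0.4]
grip_width: 0.6
```

arm_command(delta_pos=[[0,2,0],[0,2,0],[0,1,0],[0,0,0],[0,0,0]], turn=[[0,0,0],[0,0,0],[0,0,0],[0,0,0],[0,0,0]])

```text
time: 18.3
tcp_pos: [530.7, -105.3, 120.8]
tool_rot: [-3.141, -0.0, -1.562]
force: [-0.2, -0.4, 0.3]
grip_width: 0.602
```

```bash
python3 r.py m1
```

```text
18.5 [ 530.68 -105.35  120.7 ] F [ 0.07  0.09 -0.24] [ 0.3  0.2 -0.5  0.4]
```

View pics/m1.png

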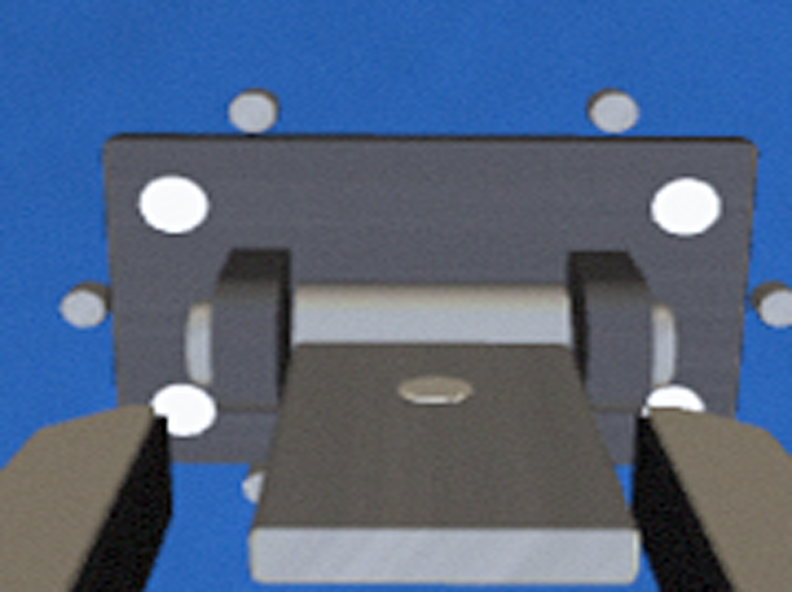

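arm_command(delta_pos=[[0,0.5,0],[0,0.5,0],[0,0.5,0],[0,0,0]], turn=[[0,0,0],[0,0,0],[0,0,0],[0,0,0]])

```text
time: 18.9
tcp_pos: [530.6, -103.8, 120.6]
tool_rot: [-3.142, 0.0, -1.562]
force: [-0.4, 0.4, 0.2]
grip_width: 0.597
```

```bash
python3 r.py m2
```

```text
19.1 [ 530.64 -103.84  120.63] F [-0.28 -0.25  0.41] [-0.5  0.7 -1.3  0.1]
```

arm_command(delta_pos=[[0,0.4,0],[0,0,0],[0,0,0]], turn=[[0,0,0],[0,0,0],[0,0,0]])

```text
time: 19.4
tcp_pos: [530.7, -103.4, 120.7]
tool_rot: [-3.142, 0.0, -1.562]
force: [0.7, 0.4, 0.4]
grip_width: 0.598
```

```bash
python3 r.py m3
```

```text
19.6 [ 530.64 -103.46  120.63] F [ 0.06 -0.3   0.17] [-0.8  0.  -0.1 -0.3]
```

arm_command(delta_pos=[[0,0.4,0],[0,0,0],[0,0,0]], turn=[[0,0,0],[0,0,0],[0,0,0]])

```text
time: 19.9
tcp_pos: [530.6, -103.0, 120.6]
tool_rot: [3.142, 0.0, -1.562]
force: [-0.8, 0.5, -0.4]
grip_width: 0.6
```

```bash
python3 r.py m4
```

```text
20.1 [ 530.65 -103.07  120.63] F [ 0.06  0.06 -0.45] [-0.8  0.4 -0.2  0.9]
```

View pics/m4.png

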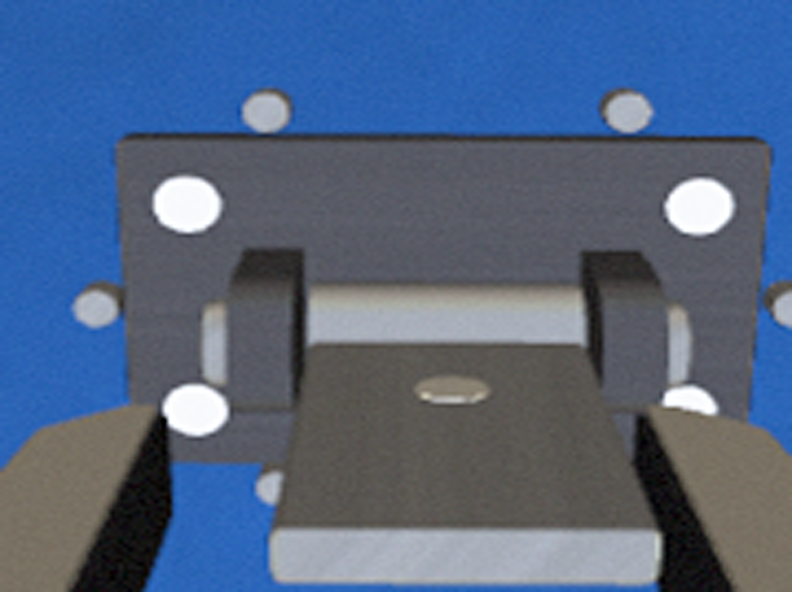

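arm_command(delta_pos=[[0,0.3,0],[0,0,0]], turn=[[0,0,0],[0,0,0]])

```text
time: 20.3
tcp_pos: [530.7, -102.8, 120.7]
tool_rot: [-3.142, -0.0, -1.562]
force: [-0.0, -0.9, -0.3]
grip_width: 0.599
```

```bash
python3 r.py m5
```

```text
20.5 [ 530.65 -102.77  120.64] F [ 0.07 -0.19  0.09] [-1.1  0.1  0.4 -0.1]
```

arm_command(delta_pos=[[0,0.3,0],[0,0,0]], turn=[[0,0,0],[0,0,0]])

```text
time: 20.7
tcp_pos: [530.7, -102.5, 120.7]
tool_rot: [-3.141, -0.0, -1.562]
force: [-0.2, -0.9, -0.7]
grip_width: 0.6
```

```bash
python3 r.py m6
```

```text
20.9 [ 530.67 -102.53  120.66] F [ 0.01 -1.63  0.53] [-1.2 -2.  -1.8 -1.5]
```

arm_command(delta_pos=[[0,0.3,0],[0,0,0]], turn=[[0,0,0],[0,0,0]])

```text
time: 21.1
tcp_pos: [530.7, -102.4, 120.7]
tool_rot: [-3.142, -0.0, -1.562]
force: [0.2, -3.4, -0.0]
grip_width: 0.601
```

```bash
python3 r.py m7
```

```text
21.3 [ 530.69 -102.38  120.68] F [-0.1  -4.52  0.57] [-3.5 -4.2 -5.2 -5.2]
```

arm_command(delta_pos=[[0,-4,0],[0,-4,0],[0,-3,0],[0,-2,0],[0,0,0]], turn=[[0,0,0],[0,0,0],[0,0,0],[0,0,0],[0,0,0]])

```text
time: 21.8
tcp_pos: [530.6, -115.4, 120.6]
tool_rot: [3.142, 0.0, -1.562]
force: [-0.2, 0.4, 0.1]
grip_width: 0.601
```

```bash
python3 r.py m8
```

```text
22.0 [ 530.62 -115.12  120.61] F [-0.07  0.2   0.12] [ 0.5  0.3 -0.2  0.2]
```

View pics/m8.png

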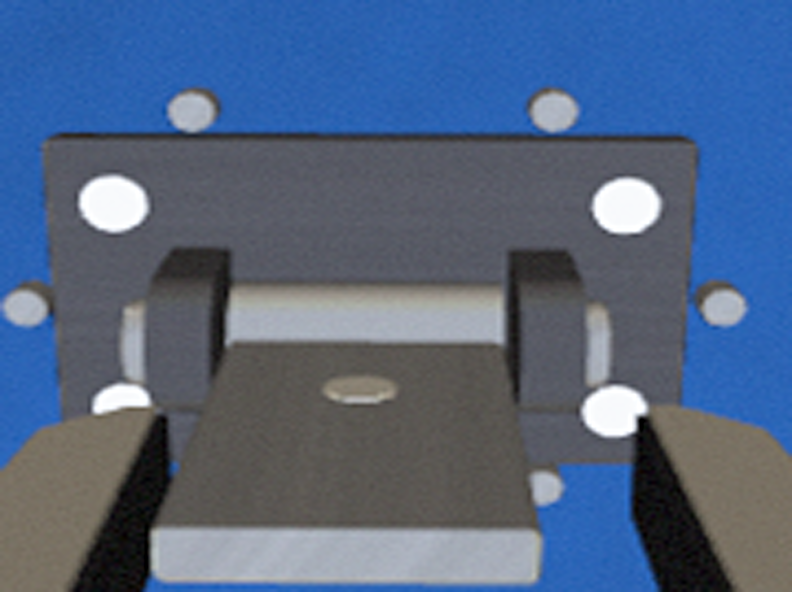

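arm_command(delta_pos=[[0,-0.4,0],[0,0,0]], turn=[[0,0,0],[0,0,0]])

```text
time: 22.2
tcp_pos: [530.6, -115.5, 120.6]
tool_rot: [-3.142, 0.0, -1.562]
force: [-0.3, 0.3, -1.1]
grip_width: 0.599
```

```bash
python3 r.py m9
```

```text
22.4 [ 530.64 -115.52  120.63] F [ 0.11  0.06 -0.49] [ 0.7 -0.3  0.1 -0.3]
```

arm_command(delta_pos=[[0,-0.4,0],[0,0,0]], turn=[[0,0,0],[0,0,0]])

```text
time: 22.6
tcp_pos: [530.6, -116.0, 120.6]
tool_rot: [3.142, 0.0, -1.562]
force: [0.2, 0.4, 0.1]
grip_width: 0.597
```

```bash
python3 r.py m10
```

```text
22.8 [ 530.64 -115.96  120.63] F [ 0.07 -0.03 -0.35] [-0.2  0.3 -0.1 -0.1]
```

arm_command(delta_pos=[[0,-0.4,0],[0,0,0]], turn=[[0,0,0],[0,0,0]])

```text
time: 23.0
tcp_pos: [530.6, -116.4, 120.7]
tool_rot: [-3.142, 0.0, -1.562]
force: [0.7, -0.3, 0.5]
grip_width: 0.599
```

```bash
python3 r.py m11
```

```text
23.2 [ 530.64 -116.37  120.62] F [ 0.   -0.21  0.33] [ 0.1  0.5 -1.3 -0.1]
```

arm_command(delta_pos=[[0,-0.3,0],[0,0,0]], turn=[[0,0,0],[0,0,0]])

```text
time: 23.4
tcp_pos: [530.7, -116.7, 120.7]
tool_rot: [-3.142, 0.0, -1.562]
force: [-0.0, 0.0, -0.2]
grip_width: 0.598
```

```bash
python3 r.py m12
```

```text
23.6 [ 530.65 -116.67  120.64] F [-0.27 -0.01 -0.25] [ 0.6 -0.   0.  -0.6]
```

arm_command(delta_pos=[[0,-0.3,0],[0,0,0]], turn=[[0,0,0],[0,0,0]])

```text
time: 23.8
tcp_pos: [530.6, -117.0, 120.6]
tool_rot: [3.142, 0.0, -1.562]
force: [0.6, -0.0, -0.2]
grip_width: 0.6
```

```bash
python3 r.py m13
```

```text
24.0 [ 530.66 -116.96  120.64] F [0.07 0.26 0.18] [0.  0.1 0.7 0.1]
```

View pics/m13.png

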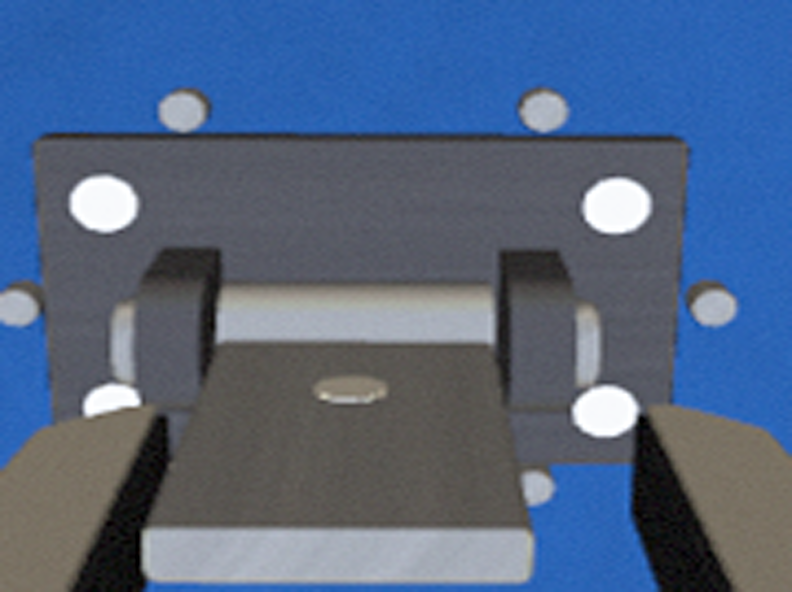

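arm_command(delta_pos=[[0,-0.3,0],[0,0,0]], turn=[[0,0,0],[0,0,0]])

```text
time: 24.2
tcp_pos: [530.6, -117.2, 120.6]
tool_rot: [3.142, 0.0, -1.562]
force: [-0.3, 1.1, 0.9]
grip_width: 0.599
```

```bash
python3 r.py m14
```

```text
24.4 [ 530.66 -117.19  120.65] F [-0.15  1.57  0.65] [1.4 1.1 2.5 1.2]
```

arm_command(delta_pos=[[0,4,0],[0,5,0],[0,4,0],[0,1,0],[0,0.5,0]], turn=[[0,0,0],[0,0,0],[0,0,0],[0,0,0],[0,0,0]])

```text
time: 24.9
tcp_pos: [530.7, -102.6, 120.7]
tool_rot: [-3.142, -0.0, -1.562]
force: [-0.3, -0.5, 0.3]
grip_width: 0.6
```

```bash
python3 r.py m15
```

```text
25.1 [ 530.67 -102.75  120.65] F [ 0.05  0.08 -0.04] [-0.4  0.2  0.3  0.2]
```

arm_command(delta_pos=[[0,-5,0],[0,-5,0],[0,-3,0],[0,-1,0],[0,-0.3,0]], turn=[[0,0,0],[0,0,0],[0,0,0],[0,0,0],[0,0,0]])

```text
time: 25.6
tcp_pos: [530.7, -117.2, 120.6]
tool_rot: [-3.142, 0.0, -1.562]
force: [0.5, 1.1, 0.9]
grip_width: 0.603
```

arm_command(delta_pos=[[0,4,0],[0,3,0],[0,0,15],[0,0,15],[0,0,15]], turn=[[0,0,0],[0,0,0],[0,0,0],[0,0,0],[0,0,0]])

```text
time: 26.1
tcp_pos: [530.6, -109.6, 166.1]
tool_rot: [3.141, 0.0, -1.562]
force: [-0.1, 0.1, -0.2]
grip_width: 0.599
```

arm_command(delta_pos=[[0,36,0],[0,36,0],[-1,36,0],[0,37,0],[0,0,0]], turn=[[0,0,0],[0,0,0],[0,0,0],[0,0,0],[0,0,0]])

```text
time: 26.6
tcp_pos: [529.3, 38.5, 165.7]
tool_rot: [3.142, 0.0, -1.558]
force: [-0.3, 0.2, 0.6]
grip_width: 0.6
```

arm_command(delta_pos=[[0,0,-15],[0,0,-15],[0,0,-10],[0,0,-5],[0,0,0]], turn=[[0,0,0],[0,0,0],[0,0,0],[0,0,0],[0,0,0]])

```text
time: 27.1
tcp_pos: [529.5, 34.7, 120.2]
tool_rot: [3.141, -0.0, -1.562]
force: [-0.2, -0.6, 0.2]
grip_width: 0.6
```

```bash
python3 r.py l1
```

```text
27.3 [529.9   34.82 121.04] F [-0.16  0.11 -0.17] [ 0.1 -0.   0.3  0.1]
```

View pics/l1.png

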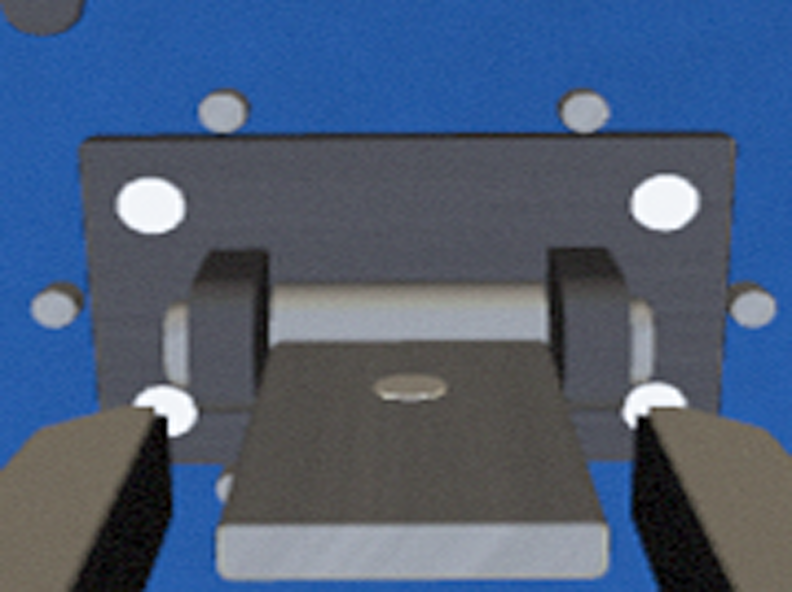

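arm_command(delta_pos=[[0,2,0],[0,1.5,0],[0,0.8,0],[0,0.5,0],[0,0,0]], turn=[[0,0,0],[0,0,0],[0,0,0],[0,0,0],[0,0,0]])

```text
time: 27.8
tcp_pos: [529.6, 39.9, 120.7]
tool_rot: [-3.142, 0.0, -1.562]
force: [-0.1, 0.5, 0.2]
grip_width: 0.6
```

```bash
python3 r.py l2
```

```text
28.0 [529.64  39.75 120.62] F [ 0.39 -0.3  -0.32] [-0.   0.1 -0.7 -0.5]
```

View pics/l2.png

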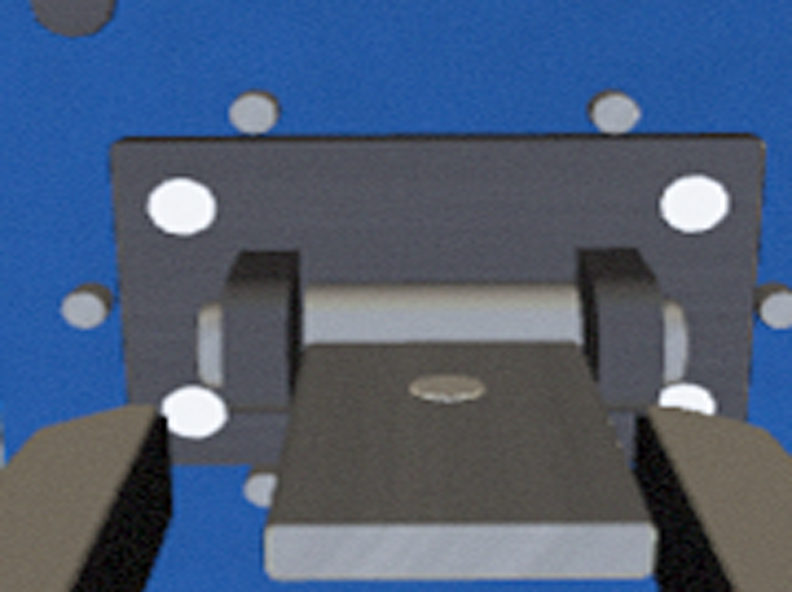

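arm_command(delta_pos=[[0,0.4,0],[0,0,0]], turn=[[0,0,0],[0,0,0]])

```text
time: 28.2
tcp_pos: [529.7, 40.1, 120.6]
tool_rot: [-3.142, -0.0, -1.562]
force: [0.5, -0.1, -0.7]
grip_width: 0.6
```

```bash
python3 r.py l3
```

```text
28.4 [529.63  40.15 120.62] F [-0.3   0.01 -0.24] [-0.4  0.5 -0.1  0.1]
```

arm_command(delta_pos=[[0,0.4,0],[0,0,0]], turn=[[0,0,0],[0,0,0]])

```text
time: 28.6
tcp_pos: [529.7, 40.6, 120.7]
tool_rot: [-3.142, -0.0, -1.562]
force: [0.3, 0.7, -0.4]
grip_width: 0.599
```

```bash
python3 r.py l4
```

```text
28.8 [529.65  40.56 120.64] F [-0.27  0.04 -0.28] [ 0.  -0.6  0.3  0.3]
```

arm_command(delta_pos=[[0,0.4,0],[0,0,0]], turn=[[0,0,0],[0,0,0]])

```text
time: 29.0
tcp_pos: [529.7, 40.9, 120.6]
tool_rot: [-3.142, -0.0, -1.562]
force: [-0.3, -0.1, 1.2]
grip_width: 0.598
```

```bash
python3 r.py l5
```

```text
29.2 [529.66  40.9  120.65] F [ 0.06 -0.91  0.18] [-0.7 -0.9 -1.2 -0.9]
```

arm_command(delta_pos=[[0,0.3,0],[0,0,0]], turn=[[0,0,0],[0,0,0]])

```text
time: 29.4
tcp_pos: [529.7, 41.0, 120.6]
tool_rot: [3.142, -0.0, -1.562]
force: [0.1, -3.5, 0.8]
grip_width: 0.601
```

```bash
python3 r.py l6
```

```text
29.6 [529.66  41.04 120.66] F [-0.18 -3.67  0.69] [-3.2 -3.2 -3.3 -4.9]
```

Stops dead at y≈40.9. Now the other side; stop expected near 26.3.

arm_command(delta_pos=[[0,-4,0],[0,-5,0],[0,-4,0],[0,-0.8,0],[0,0,0]], turn=[[0,0,0],[0,0,0],[0,0,0],[0,0,0],[0,0,0]])

```text
time: 30.1
tcp_pos: [529.6, 27.3, 120.6]
tool_rot: [3.142, 0.0, -1.562]
force: [-1.3, 0.1, 0.5]
grip_width: 0.6
```

```bash
python3 r.py l7
```

```text
30.3 [529.64  27.49 120.62] F [0.1  0.24 0.11] [-0.2  1.   0.4 -0.3]
```

arm_command(delta_pos=[[0,-0.4,0],[0,-0.3,0],[0,0,0]], turn=[[0,0,0],[0,0,0],[0,0,0]])

```text
time: 30.6
tcp_pos: [529.6, 26.8, 120.7]
tool_rot: [-3.142, 0.0, -1.562]
force: [0.2, -0.0, 0.1]
grip_width: 0.6
```

```bash
python3 r.py l8
```

```text
30.8 [529.64  26.78 120.64] F [-0.31  0.26  0.14] [ 0.8 -0.8  0.3  0.7]
```

arm_command(delta_pos=[[0,-0.4,0],[0,0,0]], turn=[[0,0,0],[0,0,0]])

```text
time: 31.0
tcp_pos: [529.7, 26.3, 120.6]
tool_rot: [-3.142, 0.0, -1.562]
force: [-0.4, -0.2, -0.1]
grip_width: 0.603
```

```bash
python3 r.py l9
```

```text
31.2 [529.66  26.34 120.64] F [-0.17  0.55 -0.06] [0.3 0.9 0.  1. ]
```

arm_command(delta_pos=[[0,-0.3,0],[0,0,0]], turn=[[0,0,0],[0,0,0]])

```text
time: 31.4
tcp_pos: [529.6, 26.2, 120.6]
tool_rot: [-3.142, 0.0, -1.562]
force: [1.0, 1.8, 0.1]
grip_width: 0.6
```

```bash
python3 r.py l10
```

```text
31.6 [529.65  26.2  120.65] F [0.15 2.89 0.88] [2.  3.7 2.2 3.6]
```

arm_command(delta_pos=[[0,5,0],[0,5,0],[0,3,0],[0,1.2,0],[0,0.5,0]], turn=[[0,0,0],[0,0,0],[0,0,0],[0,0,0],[0,0,0]])

```text
time: 32.1
tcp_pos: [529.7, 40.9, 120.6]
tool_rot: [-3.142, -0.0, -1.562]
force: [0.7, -0.8, -0.3]
grip_width: 0.599
```

arm_command(delta_pos=[[0,0,0],[0,-5,0],[0,-5,0],[0,-3,0],[0,-1.1,0]], turn=[[0,0,0],[0,0,0],[0,0,0],[0,0,0],[0,0,0]])

```text
time: 32.6
tcp_pos: [529.7, 26.2, 120.7]
tool_rot: [-3.142, 0.0, -1.563]
force: [0.5, 3.8, 0.6]
grip_width: 0.599
```

arm_command(delta_pos=[[0,4,0],[0,3,0],[0,0,15],[0,0,15],[0,0,15]], turn=[[0,0,0],[0,0,0],[0,0,0],[0,0,0],[0,0,0]])

```text
time: 33.1
tcp_pos: [529.6, 34.1, 166.1]
tool_rot: [3.141, -0.0, -1.561]
force: [0.1, -0.6, -0.5]
grip_width: 0.602
```

arm_command(delta_pos=[[0,-48,0],[0,-48,0],[1,-48,0],[1,-48,0],[0,-48,0]], turn=[[0,0,0],[0,0,0],[0,0,0],[0,0,0],[0,0,0]])

```text
time: 33.6
tcp_pos: [531.6, -208.0, 165.7]
tool_rot: [-3.141, -0.0, -1.562]
force: [0.7, 0.6, -0.6]
grip_width: 0.6
```

arm_command(delta_pos=[[0,-49,0],[0,0,0],[0,0,0]], turn=[[0,0,0],[0,0,0],[0,0,0]])

```text
time: 33.9
tcp_pos: [531.4, -255.7, 165.3]
tool_rot: [3.141, 0.0, -1.564]
force: [-0.8, 0.7, -0.4]
grip_width: 0.6
```

Run:
```python
from h import *
w=env.capture('wrist')[:,:,::-1]; cv2.imwrite('pics/g0.png',w); s=env.get_state(); print(s['tcp_pos'],s['time'])
```

```text
[ 531.55530901 -254.66416736  165.36922943] 33.95
```

View pics/g0.png

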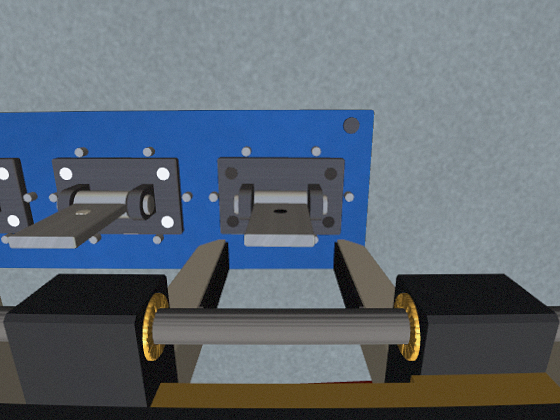

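arm_command(delta_pos=[[0,0,-20],[0,0,-20],[0,0,-12],[0,0,-8],[0,0,0]], turn=[[0,0,0],[0,0,0],[0,0,0],[0,0,0],[0,0,0]])

```text
time: 34.45
tcp_pos: [531.5, -254.5, 105.0]
tool_rot: [3.14, 0.001, -1.561]
force: [-0.1, 0.5, -0.8]
grip_width: 0.598
```

arm_command(delta_pos=[[0,0,0],[0,0,0],[0,0,0]], turn=[[0,0,0],[0,0,0],[0,0,0]])

```text
time: 34.75
tcp_pos: [531.9, -255.5, 106.3]
tool_rot: [-3.141, -0.001, -1.562]
force: [0.1, 0.4, 0.1]
grip_width: 0.6
```

```bash
python3 r.py g1
```

```text
34.95 [ 531.76 -255.47  106.  ] F [-0.1  -0.02  0.09] [-0.3 -0.6  1.3 -0.4]
```

View pics/g1.png

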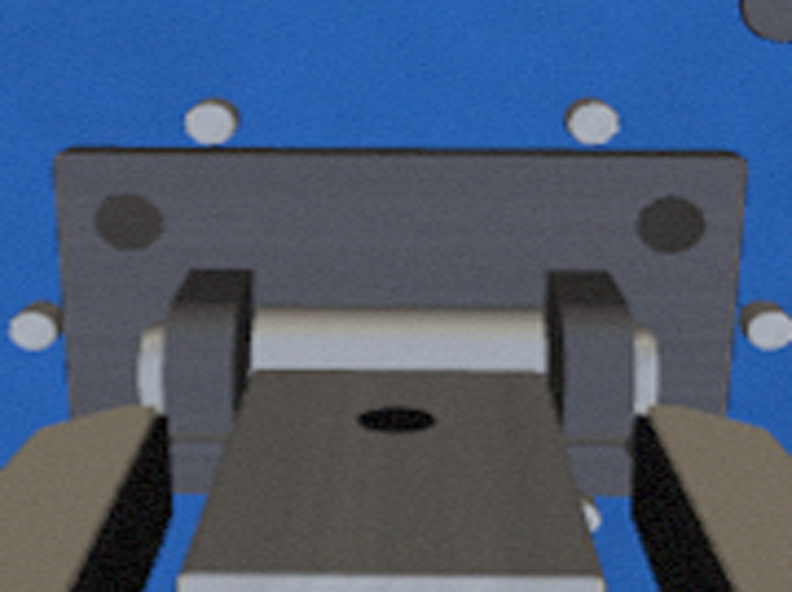

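arm_command(delta_pos=[[0,0.3,0],[0,0,0],[0,0,0],[0,0,0],[0,0,0]], turn=[[0,0,0],[0,0,0],[0,0,0],[0,0,0],[0,0,0]], claw=1, force=4)

```text
time: 35.45
tcp_pos: [531.6, -255.0, 105.6]
tool_rot: [-3.142, 0.0, -1.562]
force: [-0.3, 0.2, -0.3]
grip_width: 0.454
```

```bash
python3 r.py g2
```

```text
35.65 [ 531.64 -255.04  105.64] F [-0.14  0.14  1.12] [ 0.8 -0.2 -0.4  0.4]
```

View pics/g2.png

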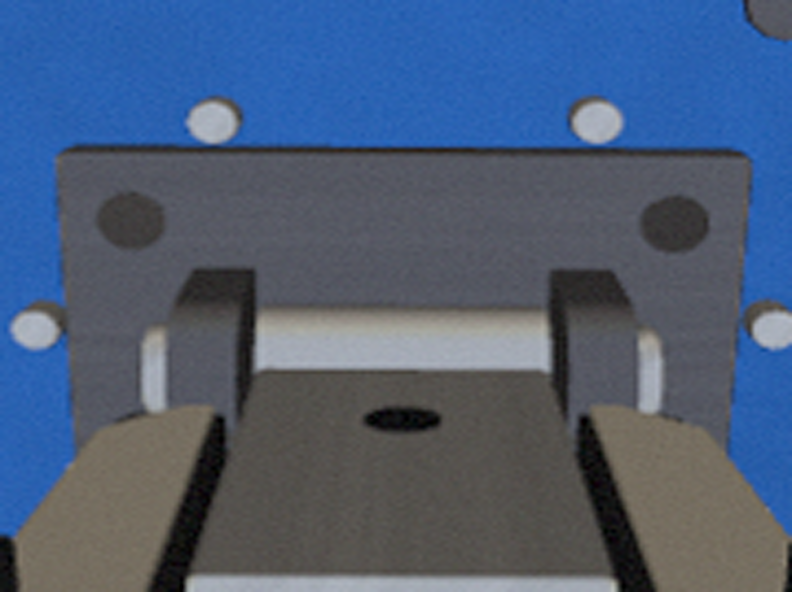

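arm_command(delta_pos=[[0,0,0],[0,0,0],[0,0,1],[0,0,2],[0,0,3]], turn=[[0,0,0],[0,0,0],[0,0,0],[0,0,0],[0,0,0]], force=40)

```text
time: 36.15
tcp_pos: [531.1, -254.7, 110.9]
tool_rot: [3.14, 0.001, -1.562]
force: [-0.2, 0.7, -9.8]
grip_width: 0.446
```

arm_command(delta_pos=[[0,0,5],[0,0,6],[0,0,7],[0,0,6],[0,0,0]], turn=[[0,0,0],[0,0,0],[0,0,0],[0,0,0],[0,0,0]])

```text
time: 36.65
tcp_pos: [532.1, -255.4, 136.9]
tool_rot: [-3.14, -0.001, -1.562]
force: [0.4, -0.2, -8.5]
grip_width: 0.449
```

Run:
```python
from h import *
s=env.get_state(); print(s['tcp_pos'],s['tool_rot'],s['force'],s['ft_torque'],s['grip_width'],s['time'])
cv2.imwrite('pics/g3.png',env.capture('wrist')[:,:,::-1])
cv2.imwrite('pics/g3s.png',cv2.resize(env.capture('scene')[130:300,100:345,::-1],None,fx=3.2,fy=3.2,interpolation=cv2.INTER_CUBIC))
```

```text
[ 532.13072902 -255.3538264   136.85921644] [-3.13989606e+00 -9.78361345e-04 -1.56206431e+00] [ 0.44789596 -0.17989511 -8.50734277] [ 0.01652971 -0.03803764  0.00217616] 0.4486596338286104 36.65
```

View pics/g3.png

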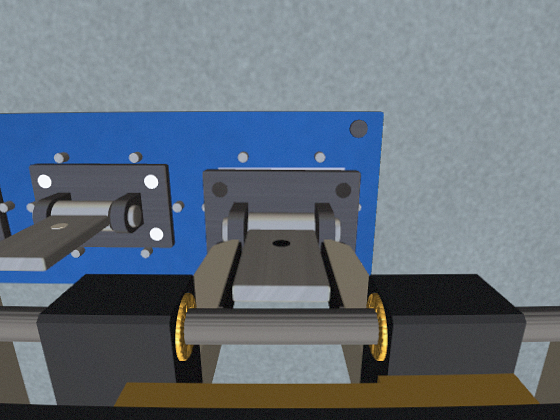

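View pics/g3s.png

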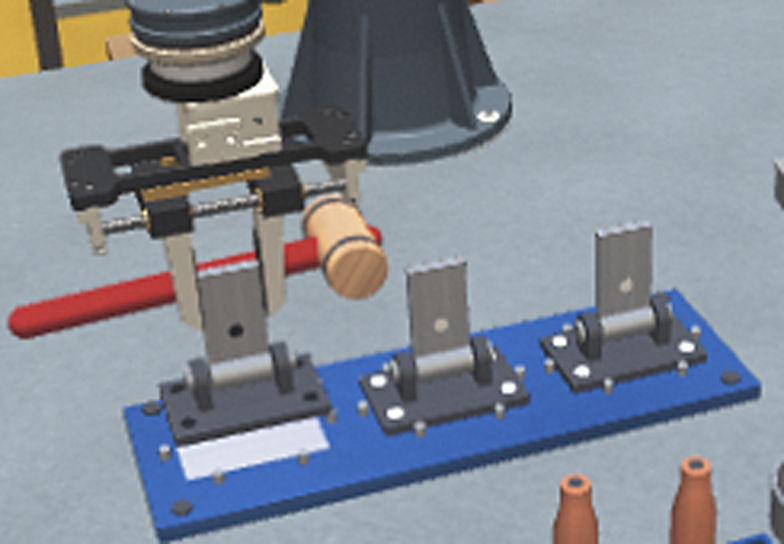

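arm_command(delta_pos=[[0,0,10],[0,0,20],[0,0,30],[0,0,30],[0,0,20]], turn=[[0,0,0],[0,0,0],[0,0,0],[0,0,0],[0,0,0]])

```text
time: 37.25
tcp_pos: [532.0, -255.2, 248.3]
tool_rot: [-3.14, -0.001, -1.562]
force: [0.6, -0.4, -8.3]
grip_width: 0.449
```

arm_command(delta_pos=[[0,8,5],[1,16,0],[2,25,0],[3,32,0],[4,36,0]], turn=[[0,0,0],[0,0,0],[0,0,0],[0,0,0],[0,0,0]])

```text
time: 37.75
tcp_pos: [540.7, -135.9, 248.9]
tool_rot: [3.139, 0.001, -1.563]
force: [0.3, -0.1, -8.1]
grip_width: 0.448
```

arm_command(delta_pos=[[5,38,0],[5,38,0],[5,38,0],[5,38,0],[5,38,0]], turn=[[0,0,-0.02],[0,0,-0.03],[0,0,-0.03],[0,0,-0.03],[0,0,-0.028]])

```text
time: 38.25
tcp_pos: [565.4, 54.7, 249.0]
tool_rot: [3.139, -0.0, -1.701]
force: [1.2, 0.3, -8.6]
grip_width: 0.453
```

arm_command(delta_pos=[[5,38,0],[5,38,0],[4,36,0],[3,32,0],[2,26,0]], turn=[[0,0,0],[0,0,0],[0,0,0],[0,0,0],[0,0,0]])

```text
time: 38.75
tcp_pos: [584.0, 224.8, 248.6]
tool_rot: [3.138, -0.001, -1.699]
force: [-0.4, -0.9, -9.2]
grip_width: 0.449
```

arm_command(delta_pos=[[1,20,0],[1,12,0],[0,6,0],[0,0,0],[0,0,0]], turn=[[0,0,0],[0,0,0],[0,0,0],[0,0,0],[0,0,0]])

```text
time: 39.25
tcp_pos: [587.6, 259.1, 250.5]
tool_rot: [3.141, -0.001, -1.701]
force: [0.4, 0.9, -8.8]
grip_width: 0.45
```

Run:
```python
from h import *
s=env.get_state(); print(s['tcp_pos'],s['tool_rot'],s['force'],s['ft_torque'],s['grip_width'],s['time'])
cv2.imwrite('pics/t1.png',env.capture('wrist')[:,:,::-1])
cv2.imwrite('pics/t1s.png',cv2.resize(env.capture('scene')[30:240,300:560,::-1],None,fx=2.8,fy=2.8,interpolation=cv2.INTER_CUBIC))
cv2.imwrite('pics/t1t.png',cv2.resize(env.capture('top')[100:280,30:250,::-1],None,fx=3.3,fy=3.3,interpolation=cv2.INTER_CUBIC))
```

```text
[587.64631356 259.06903571 250.51076363] [ 3.14133474e+00 -5.20575111e-04 -1.70070967e+00] [ 0.40491472  0.92015798 -8.79419678] [ 0.008753   -0.04008777 -0.0286337 ] 0.44962989033246475 39.25
```

View pics/t1.png

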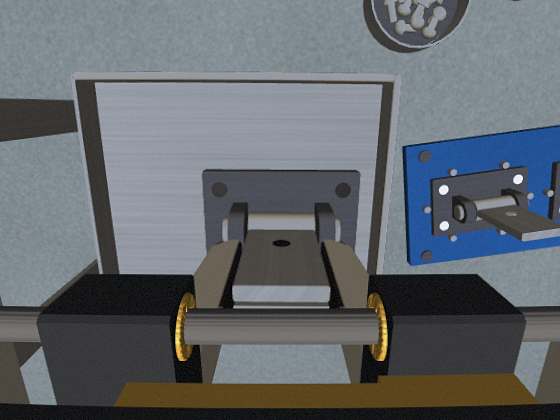

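View pics/t1s.png

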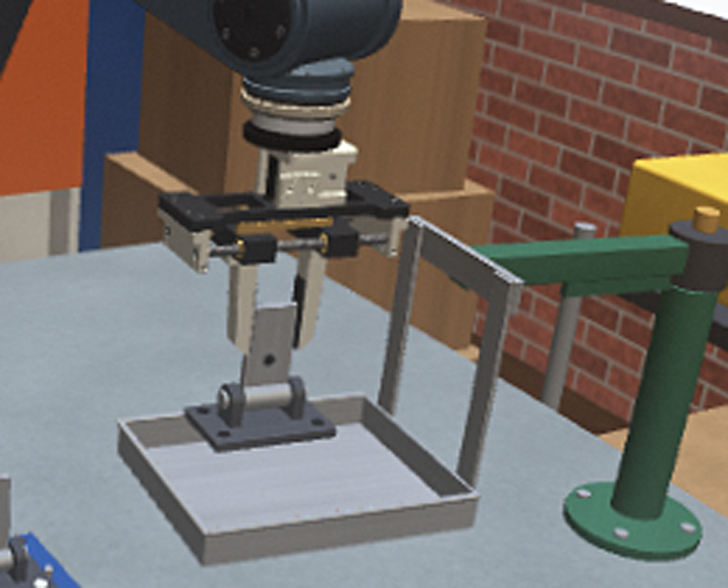

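View pics/t1t.png

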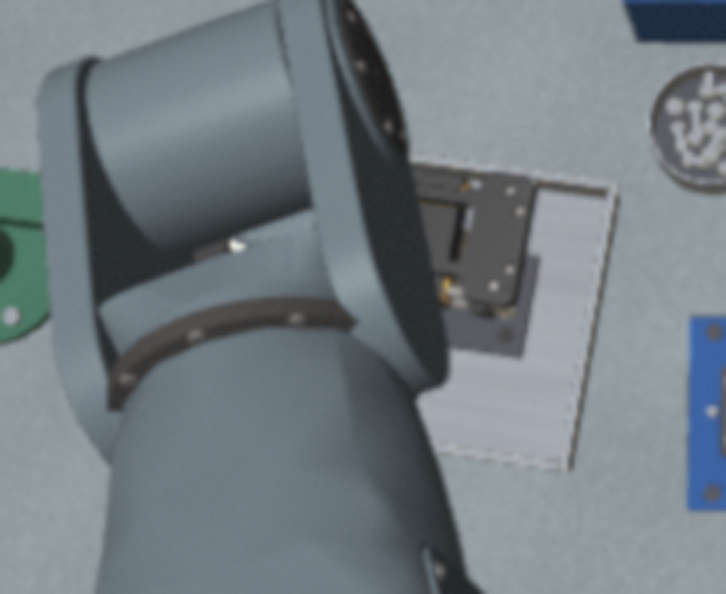

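arm_command(delta_pos=[[0,0,-10],[0,0,-15],[0,0,-15],[0,0,-10],[0,0,-5]], turn=[[0,0,0],[0,0,0],[0,0,0],[0,0,0],[0,0,0]])

```text
time: 39.9
tcp_pos: [587.1, 259.7, 193.7]
tool_rot: [3.139, -0.001, -1.7]
force: [-0.4, 0.2, -9.5]
grip_width: 0.445
```

arm_command(delta_pos=[[0,0,0],[0,0,0],[0,0,-1],[0,0,-1],[0,0,0]], turn=[[0,0,0],[0,0,0],[0,0,0],[0,0,0],[0,0,0]])

```text
time: 40.4
tcp_pos: [587.6, 260.0, 193.7]
tool_rot: [-3.141, 0.0, -1.7]
force: [-0.5, 0.8, -8.7]
grip_width: 0.446
```

Run:
```python
from h import *
s=env.get_state(); print(s['tcp_pos'],s['force'],s['time'])
cv2.imwrite('pics/t2s.png',cv2.resize(env.capture('scene')[30:240,300:560,::-1],None,fx=2.8,fy=2.8,interpolation=cv2.INTER_CUBIC))
```

```text
[587.63946324 259.95126327 193.71910411] [-0.47667556  0.8306569  -8.65126581] 40.4
```

View pics/t2s.png

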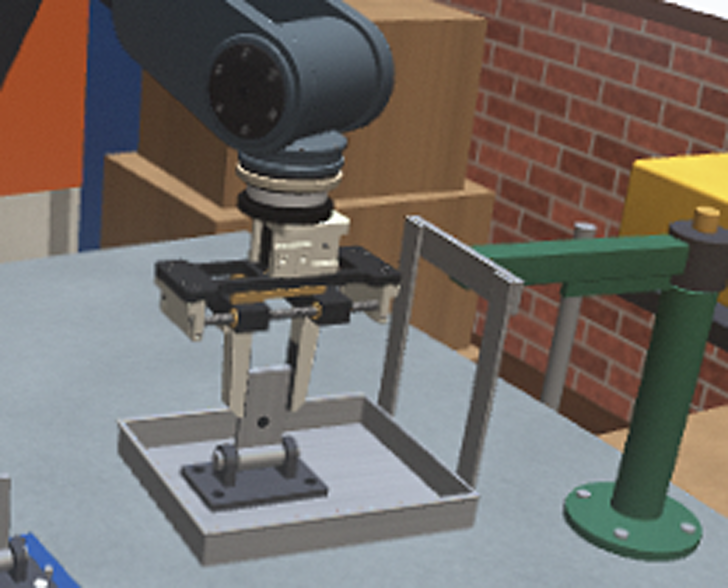

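arm_command(delta_pos=[[0,0,-1.5],[0,0,-1.5],[0,0,-1],[0,0,-1],[0,0,0]], turn=[[0,0,0],[0,0,0],[0,0,0],[0,0,0],[0,0,0]])

```text
time: 40.95
tcp_pos: [587.7, 260.0, 188.7]
tool_rot: [-3.141, 0.0, -1.7]
force: [-0.1, 1.0, -8.4]
grip_width: 0.45
```

arm_command(delta_pos=[[0,0,-1],[0,0,0]], turn=[[0,0,0],[0,0,0]])

```text
time: 41.15
tcp_pos: [588.0, 260.0, 188.6]
tool_rot: [-3.14, 0.0, -1.7]
force: [-1.5, -0.3, 2.1]
grip_width: 0.448
```

arm_command(delta_pos=[[0,0,0],[0,0,0]], turn=[[0,0,0],[0,0,0]])

```text
time: 41.35
tcp_pos: [588.0, 259.9, 188.6]
tool_rot: [-3.14, 0.0, -1.7]
force: [-2.6, -1.5, 6.2]
grip_width: 0.453
```

Run:
```python
from h import *
cv2.imwrite('pics/t3.png',env.capture('wrist')[:,:,::-1])
cv2.imwrite('pics/t3s.png',cv2.resize(env.capture('scene')[120:240,330:480,::-1],None,fx=4.8,fy=4.8,interpolation=cv2.INTER_CUBIC))
s=env.get_state(); print(s['tcp_pos'],s['force'],s['ft_torque'],s['time'])
```

```text
[588.00853469 259.9668646  188.57905124] [-2.7995689  -2.97522219  5.79152783] [-0.50531232  0.56063855  0.04597738] 41.45
```

View pics/t3.png

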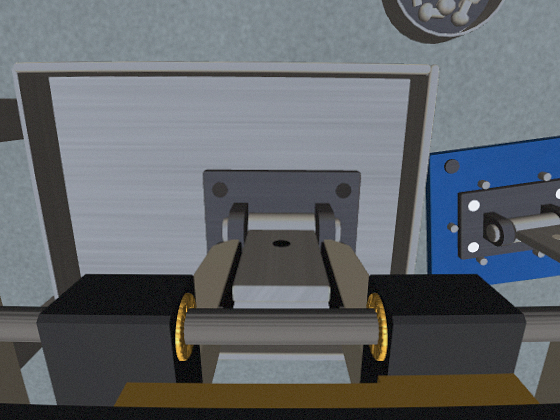

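View pics/t3s.png

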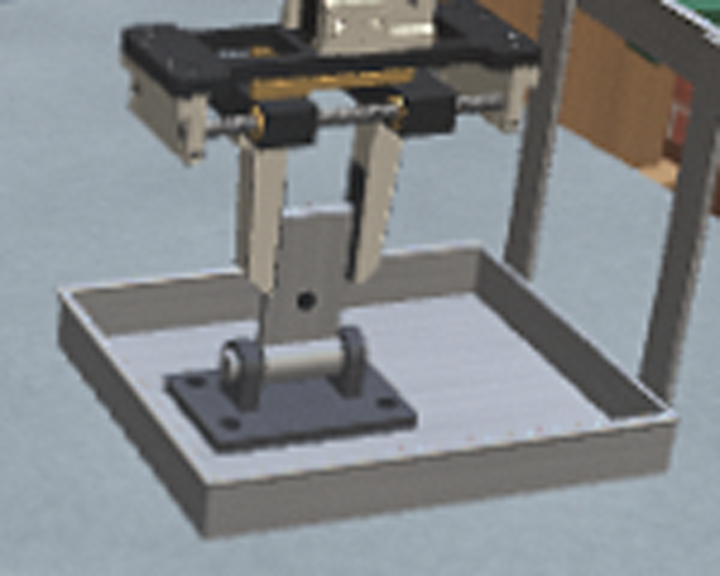

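arm_command(delta_pos=[[0,0,0.4],[0,0,0],[0,0,0]], turn=[[0,0,0],[0,0,0],[0,0,0]], force=3)

```text
time: 41.75
tcp_pos: [588.0, 260.0, 188.5]
tool_rot: [-3.14, 0.0, -1.7]
force: [-0.0, -2.0, 4.2]
grip_width: 0.452
```

arm_command(delta_pos=[[0,0,0],[0,0,0],[0,0,0],[0,0,0]], turn=[[0,0,0],[0,0,0],[0,0,0],[0,0,0]], claw=-0.2)

```text
time: 42.15
tcp_pos: [587.6, 260.0, 187.8]
tool_rot: [3.141, -0.0, -1.7]
force: [1.1, -0.7, 0.1]
grip_width: 0.6
```

```bash
python3 r.py t4
```

```text
42.35 [587.6  259.98 187.92] F [-0.44  0.7  -0.55] [0.3 1.5 0.5 0.5]
```

View pics/t4.png

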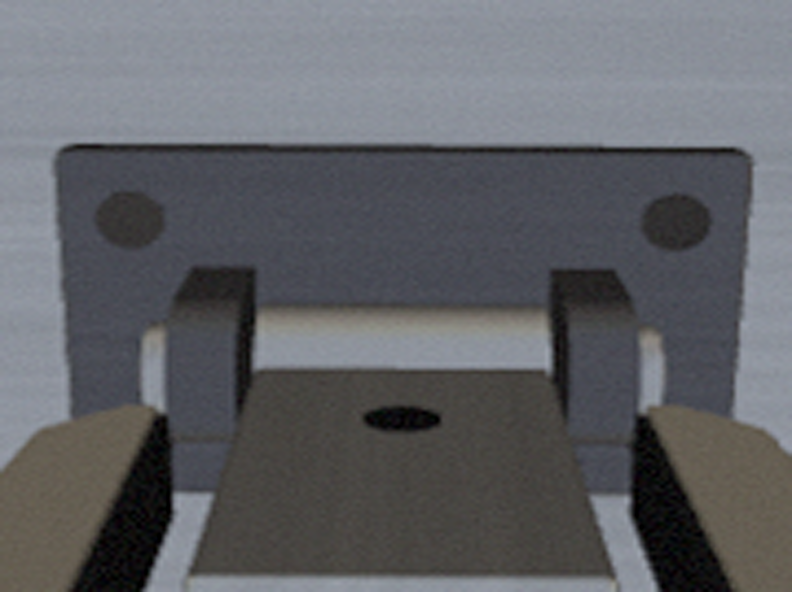

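Released, clear on both sides. Lift straight up, then withdraw.

arm_command(delta_pos=[[0,0,8],[0,0,15],[0,0,25],[0,0,30],[0,0,20]], turn=[[0,0,0],[0,0,0],[0,0,0],[0,0,0],[0,0,0]])

```text
time: 42.85
tcp_pos: [588.1, 260.1, 289.8]
tool_rot: [-3.139, 0.002, -1.7]
force: [1.1, 0.3, -0.4]
grip_width: 0.603
```

arm_command(delta_pos=[[-15,-30,15],[-20,-40,15],[-20,-45,10],[-20,-45,0],[-20,-45,0]], turn=[[0,0,0],[0,0,0],[0,0,0],[0,0,0],[0,0,0]])

```text
time: 43.35
tcp_pos: [491.8, 53.7, 327.8]
tool_rot: [-3.139, 0.0, -1.7]
force: [2.1, 0.3, 0.9]
grip_width: 0.6
```

arm_command(delta_pos=[[-20,-35,0],[-15,-20,0],[0,0,0],[0,0,0],[0,0,0]], turn=[[0,0,0],[0,0,0],[0,0,0],[0,0,0],[0,0,0]])

```text
time: 43.85
tcp_pos: [458.2, 0.7, 326.6]
tool_rot: [-3.141, 0.0, -1.699]
force: [-0.0, 0.5, -0.1]
grip_width: 0.6
```

Run:
```python
from h import *
s=env.get_state(); print(s['tcp_pos'],s['time'],s['force'])
cv2.imwrite('pics/fs.png',env.capture('scene')[:,:,::-1])
cv2.imwrite('pics/ft.png',env.capture('top')[:,:,::-1])
```

```text
[458.23427368   0.72400356 326.585581  ] 43.85 [-0.00959047  0.48888698 -0.06286738]
```

View pics/fs.png

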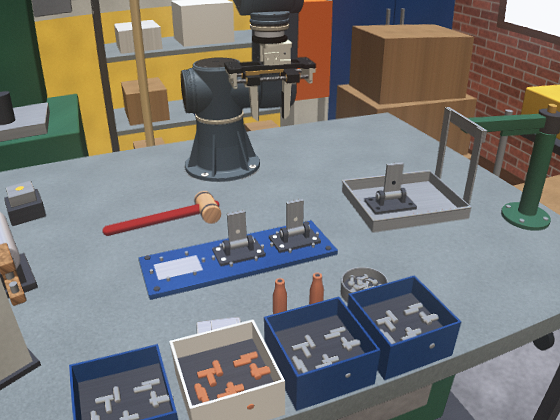

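View pics/ft.png

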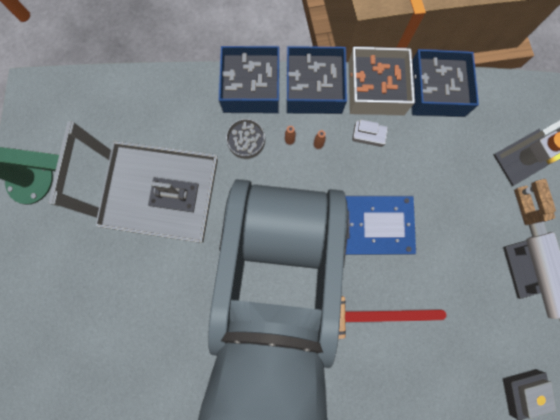

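The hinge stands in the tray at about (175,195) in the top picture. The two sound hinges are still on the fixture, and the tray and bystanders have not moved. Handing in.

```bash
python3 -c "
from station import env
print(env.hand_in())"
```

```text
the job is handed in; nothing more can be done
None
```

The loose hinge was the right one, at the fixture's -y end. It now stands on its base in the tray, and the job is handed in at about 44 s of the 72 s allowed.

**Finding it:** I rocked all three leaves both ways, to and fro twice.

| Hinge | Finger travel, stop to stop | Result |
|---|---|---|
| Right | about 22.9 mm | loose: about 9 mm of play in all, with under 1 N of drag, felt fully both ways twice |
| Middle | about 14.7 mm | sound: stopped dead |
| Left | about 14.7 mm | sound: stopped dead |

On the middle hinge's second rock, one side was only a touch, with no clear force.

**Too hard once:** On the right hinge's first push to the -y side I went past its stop. The force reached about 8 N for around half a second, above the roughly 5 N given as the limit. The wrist pictures during and after showed the base level and still between its pins. I can't rule out a slight momentary lift. The other pushes stayed under about 5.5 N, and most were 3–4 N or less.

**Moving it:** I set it down until the tray floor took its weight, pressing about 6 N at most, then released it and withdrew.

**Last checks:** The final pictures show:
- the right hinge upright, well inside the tray
- the left and middle hinges in their places (seen in the scene picture; the arm hid them from the top camera)
- the tray and bystanders unmoved
- the robot clear of everything

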